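# Blow-dry the washed carburetor parts

### The arm

A 6-joint arm with a two-finger parallel gripper is mounted at the origin on the work surface. World frame = base frame: x ahead of the robot, y to its left, z up, the work surface at z = 0. Lengths are in m, angles in rad, forces in N, time in s.
With the tool pointing down it reaches from about 0.325 to 0.75 m from the base axis. Payload 7.6 kg.
Tool frame: the origin (TCP) lies midway between the tips of the shut fingers; the grasp point (between the pads) lies 19 mm behind it; z points along the fingers, y is the line along which they close (so a half turn about z gives the same grasp; the last joint's range is limited). The gripper opens to 85 mm and grips with 20 to 120 N. Pads are 22 mm wide; open, the fingers measure 114 mm over their backs; the gripper's body (76 mm by 85 mm) begins 54 mm behind the grasp point. The pads swing forward as they close: fully open they stand 13 mm farther back than shut.
Start: joints at [1.276, 0.052, 1.401, -0, 1.689, -0.07], TCP at [0.117, 0.512, 0.231] pointing down, gripper open.
Joint ranges: [-2.9, 2.9], [-0.91, 2.17], [0.12, 2.37], [-1.06, 4.2], [0.26, 2.73], [-2.93, 2.93]. Speed limits (rad/s): [2.57, 2.57, 3.01, 3.14, 3.14, 3.14].

### API

Orientations are given as a unit quaternion [x, y, z, w].
In Python, from station import * gives the robot as it stands.
- The arm moves only by the tool send_rows, never from a script. Its argument "increments" is a list of rows, each an object of numbers: "jaw": the opening, from 0 (shut) to 1 (fully open); "dx", "dy", "dz": the shift along the world's x, y, z in cm; "turn": the turn about the world's z in rad. In form: [{"jaw": .., "dx": .., "dy": .., "dz": .., "turn": ..}, ...]. A call has 1 to 8 rows; each row is the pose to reach, as a shift and turn from the pose commanded when the call began; what a row does not reach only later rows make up. A row lasts 1/10 s, in which the tool goes at most 50 mm and 8.59 degrees, less where a joint would pass 70% of its speed; a pose out of reach is approached as far as the arm can. A call with a gripper value outside its range is refused whole. The fingers move at their own pace and stop on an object; "newtons" is the grip in N (left out, the last holds). Time passes only in rows, so rows that repeat a pose let the fingers close. It gives the time, the measured TCP pose, the force, the opening and the grip force at its end, in the units of the state.
- observe(): the state, without advancing time (a new reading comes with each control period).
- snapshot(name): name is "scene" or "side" or "wrist"; returns a dict with "pixels" (420x560x3 uint8, red, green, blue), "fx", "fy", "cx", "cy" (pixels), "k1" (the pictures are not rectified: a ray, as slopes to the right and down, at radius r is drawn at 1 + k1 r^2 times it, then the intrinsics apply), "R" (3x3) and "t" (3): a world point X has camera coordinates R X + t; the wrist camera has in their place "hand_eye" (4x4, takes a point from camera to tool coordinates, whose origin is the TCP and whose axes are the flange's). Camera axes: x right, y down, z forward; pixel columns grow to the right and rows downward; lengths in m; the calibration is good to about 2 mm. A picture is of the moment at which its call begins: read the wrist's pose just before it. There is no depth.
- hand_in(): hands the job in; it is judged then, once.
The state is a dict: "time_s": time; "joints": joint angles; "qd": joint speeds; "tau": joint torques, N m; "position": TCP position; "tool_rot": TCP orientation; "force": force on the tool from outside, world axes, zero at the start; "wrist_torque": the same for the moment, N m; "grip_width": opening from 0.0 (shut) to 1.0 (fully open); "gripper_force": force on a finger pad.
Only numpy, scipy, OpenCV 4.12 (cv2) and the standard library are available. Lean on these libraries where they do the work, as an engineer would, in place of code of your own. Each camera call takes 0.05 s, during which the arm holds its last target. There are 200 camera calls.

### The job

Put every washed velocity stack and brass inlet fitting that lies on the shelf into the air-dry box: lift its latch bar out of the keeper, slide the hatch open, load the parts, slide the hatch fully shut and let the bar drop into the keeper's notch. Then, last of all, roll the timer wheel in its slot to the mark for the number of inlet fittings in the box (one mark for each fitting, since their bores hold water; the stacks dry along with them). Leave the gauge block and the spring scale where they are.

Things in the scene. Friction and masses are not known exactly. Their poses are not given: they have to be found in the camera images.
- stack_a: Chrome velocity stack (air trumpet), 45 mm tall, standing mouth down, hollow: flared mouth 60 mm across at the bottom, straight neck 36 mm across from 22 mm up to the top; 90 g. Origin: centre of the mouth (underside); z runs up the neck. Washed: belongs in the box.
- stack_b: A second velocity stack, same as stack_a.
- fitting_a: Brass inlet fitting, 36 mm tall, standing on its hexagon: hexagon about 23 mm across and 11 mm high, above it a hose barb 12 mm across; 50 g. Origin: centre of the underside of the hexagon; z runs up the barb. May be absent. Washed: belongs in the box.
- fitting_b: Another inlet fitting, same as fitting_a. May be absent.
- fitting_c: Another inlet fitting, same as fitting_a. May be absent.
- fitting_d: Another inlet fitting, same as fitting_a. May be absent.
- dryer: Air-dry box, a fixed grey steel cabinet 250 (x) by 400 (y) mm. Origin: centre of the underside; y points left seen from the robot. Its +y half is the chamber, walls up to z 80 mm; its -y half the blower housing, 80 mm high, over which the hatch slides to open. Along its front (x -125 to -65) runs the control strip, top at z 70. Hatch rails reach z 91. At start hatch shut, bar in the notch.
- chamber_floor (a point): Centre of the chamber floor, on its upper face (dryer x +24, y +102.5, z 20 mm), axes as the dryer's; the chamber is open at the top, 162 mm in x, 175 mm in y, 60 mm deep.
- keeper_notch (a point): Bottom of the notch in the steel keeper plate on the control strip (dryer x -88, y +150, z 90 mm). The notch is 15 mm wide in y, between two square shoulders each 14 mm wide that rise 15 mm above this point. The latch bar drops into it from above when the hatch is shut.
- hatch (a joint): Sliding steel hatch over the chamber (plate from z 83 to 88 mm), in m: 0 shut, 0.175 fully open; it slides towards the dryer's -y as it opens and stays where it is left (about 1.5 N friction).
- latch (a joint): Latch bar, rad: 0 down (its rest, hatch open or shut), grows as its front end is lifted, falls by its weight (140 g) when let go; 0.07 or more clears the keeper's shoulders, 0.065 = lying on a shoulder. Steel, 8 mm wide, 14 high, along the dryer's x, hinged on the hatch (at dryer x +98, z 100) and carried by it. Shoulders are square: lift the bar over them to open and again to shut the hatch.
- latch_grip (a point): On the upright black grip of the latch bar, 12 mm thick (y) and 24 mm long (x): its top is 11 mm above this point, the bar's top 23 mm below. It stands 135 mm in front of the bar's hinge and moves with the bar and the hatch; hatch shut and bar down, it is at dryer x -37, y +150, z 130 mm.
- timer (a joint): Timer thumbwheel, rad: mark n is at 0.35 n (mark 0 = off; 0.70 at mark 2, 1.40 at mark 4); grows as its top rolls towards the dryer's -y (right seen from the robot); stops at -0.05 and 1.5; about 0.8 N at the rim turns it, it stays where left. A white bar on the rim shows the setting against five marks beside the slot, 0 leftmost; dots on the strip's front face below a mark give its number.
- timer_top (a point): Highest point of the timer wheel's rim (fixed point at dryer x -96, y -55, z 82 mm). The wheel is 64 mm in diameter, 14 mm wide, axis along the dryer's x, and stands 12 mm out of its narrow slot: a fingertip pressed on this point with a few N and moved along the dryer's y rolls it by friction.
- spark_plug: Spark plug standing on its hexagon among the parts, 22 mm across, 50 mm tall; bystander, not washed. Origin: centre of the underside.
- gauge_block: Grey plastic jet gauge block, 42 x 120 x 26 mm, with small holes; bystander. Origin: centre of the underside.
- spring_scale: Flat steel spring scale, 34 x 130 x 14 mm, with ring and hook; bystander. Origin: centre of the underside.

How it is judged:
On the way, in this order (a step that is already met when the one before it is completed fails the run):
1. every velocity stack and inlet fitting that is there lies in the chamber of the air-dry box (x of stack_a in the frame of chamber_floor between -0.084 and 0.084 m and y of stack_a in the frame of chamber_floor between -0.091 and 0.091 m and z of stack_a in the frame of chamber_floor between -0.006 and 0.055 m and x of stack_b in the frame of chamber_floor between -0.084 and 0.084 m and y of stack_b in the frame of chamber_floor between -0.091 and 0.091 m and z of stack_b in the frame of chamber_floor between -0.006 and 0.055 m and x of fitting_a in the frame of chamber_floor between -0.084 and 0.084 m and y of fitting_a in the frame of chamber_floor between -0.091 and 0.091 m and z of fitting_a in the frame of chamber_floor between -0.006 and 0.055 m and x of fitting_b in the frame of chamber_floor between -0.084 and 0.084 m and y of fitting_b in the frame of chamber_floor between -0.091 and 0.091 m and z of fitting_b in the frame of chamber_floor between -0.006 and 0.055 m and x of fitting_c in the frame of chamber_floor between -0.084 and 0.084 m and y of fitting_c in the frame of chamber_floor between -0.091 and 0.091 m and z of fitting_c in the frame of chamber_floor between -0.006 and 0.055 m and x of fitting_d in the frame of chamber_floor between -0.084 and 0.084 m and y of fitting_d in the frame of chamber_floor between -0.091 and 0.091 m and z of fitting_d in the frame of chamber_floor between -0.006 and 0.055 m), for 0.2 s.
2. the hatch is shut with the latch bar down in the keeper's notch (all of step 1 and value of joint hatch below 0.005 m and value of joint latch below 0.035 rad), for 0.2 s.
3. the timer wheel stands at the mark for the number of inlet fittings (value of joint hatch below 0.005 m and value of joint latch below 0.035 rad and (value of joint timer between 1.27 and 1.53 rad or (not (height (world z) of fitting_c above -5 m) and not (height (world z) of fitting_d above -5 m) and value of joint timer between 0.57 and 0.83 rad) or (not (height (world z) of fitting_b above -5 m) and not (height (world z) of fitting_d above -5 m) and value of joint timer between 0.57 and 0.83 rad) or (not (height (world z) of fitting_b above -5 m) and not (height (world z) of fitting_c above -5 m) and value of joint timer between 0.57 and 0.83 rad) or (not (height (world z) of fitting_a above -5 m) and not (height (world z) of fitting_d above -5 m) and value of joint timer between 0.57 and 0.83 rad) or (not (height (world z) of fitting_a above -5 m) and not (height (world z) of fitting_c above -5 m) and value of joint timer between 0.57 and 0.83 rad) or (not (height (world z) of fitting_a above -5 m) and not (height (world z) of fitting_b above -5 m) and value of joint timer between 0.57 and 0.83 rad) or (not (height (world z) of fitting_d above -5 m) and value of joint timer between 0.92 and 1.18 rad) or (not (height (world z) of fitting_c above -5 m) and value of joint timer between 0.92 and 1.18 rad) or (not (height (world z) of fitting_b above -5 m) and value of joint timer between 0.92 and 1.18 rad) or (not (height (world z) of fitting_a above -5 m) and value of joint timer between 0.92 and 1.18 rad)) and (height (world z) of any of fitting_c, fitting_d above -5 m or value of joint timer below 0.83 rad) and (height (world z) of any of fitting_b, fitting_d above -5 m or value of joint timer below 0.83 rad) and (height (world z) of any of fitting_b, fitting_c above -5 m or value of joint timer below 0.83 rad) and (height (world z) of any of fitting_a, fitting_d above -5 m or value of joint timer below 0.83 rad) and (height (world z) of any of fitting_a, fitting_c above -5 m or value of joint timer below 0.83 rad) and (height (world z) of any of fitting_a, fitting_b above -5 m or value of joint timer below 0.83 rad) and (height (world z) of fitting_d above -5 m or value of joint timer below 1.18 rad) and (height (world z) of fitting_c above -5 m or value of joint timer below 1.18 rad) and (height (world z) of fitting_b above -5 m or value of joint timer below 1.18 rad) and (height (world z) of fitting_a above -5 m or value of joint timer below 1.18 rad)), for 0.2 s.
At the end, for the whole second after the job is handed in: All velocity stacks and inlet fittings that were there are in the chamber, the hatch is shut to 5 mm, the latch bar is down in the notch (below 0.035 rad), and the timer wheel is within 0.13 rad of the mark whose number is the number of inlet fittings (2, 3 or 4) (all of step 1 and all of step 3 and velocity of joint timer below 0.1 rad/s); the robot touches nothing.
It fails at once if the gauge block or the spring scale is pushed more than 50 mm from its place (distance of any of gauge_block, spring_scale from where it was at the start of the episode above 0.05 m).
Of fitting_a, fitting_b, fitting_c, fitting_d only 2 to 4 are there at a start; the rules pass over those that are not, and their reading is None.
At some moment in a run one of stack_a, stack_b, fitting_a, fitting_b, fitting_c, fitting_d may be knocked a few centimetres aside while the robot is not near it.
Once in a run the grip may slacken for a moment while it holds something.
It also fails if it takes over 210 s, if anything falls off the work surface, if the arm or the gripper's body presses on something with over 40 N, if the wrist force passes 120 N, or if a joint passes its speed limit or range.

## Working session

There is one attempt and no reset: what is moved stays moved. The work goes in short steps, Python scripts to look and compute and a tool call to move; the robot and the scene stay as the last step left them, time stands still between calls to the robot, and variables do not carry over. Pictures are saved under pics/ and viewed, at most 16 in all, crops included, and the job is handed in when it is done.

Besides the shell and the picture viewer there is one more tool, called after "Emit:" as name(argument=value, ...), one argument or row to a line, values as JSON. send_rows: Moves the arm, as the interface text tells. Its arguments: {"type":"object","properties":{"increments":{"type":"array"},"newtons":{"type":"number"}},"required":["increments"]}

```bash
ls; mkdir -p pics
cat > h.py <<'E'
from station import *
import numpy as np, cv2
def ray(s,u,v,wp=None):
    x,y=(u-s["cx"])/s["fx"],(v-s["cy"])/s["fy"]
    a,b=x,y
    for _ in range(20):
        f=1+s["k1"]*(a*a+b*b); a,b=x/f,y/f
    d=np.array([a,b,1.])
    if "R" in s:
        R=np.array(s["R"]);t=np.array(s["t"]);return -R.T@t,R.T@d
    T=wp@np.array(s["hand_eye"]);return T[:3,3],T[:3,:3]@d
def plane(s,u,v,z,wp=None):
    o,d=ray(s,u,v,wp);return o+d*(z-o[2])/d[2]
def proj(s,X,wp=None):
    X=np.asarray(X,float)
    if "R" in s: c=np.array(s["R"])@X+np.array(s["t"])
    else:
        T=np.linalg.inv(wp@np.array(s["hand_eye"]));c=T[:3,:3]@X+T[:3,3]
    a,b=c[:2]/c[2];f=1+s["k1"]*(a*a+b*b)
    return np.array([a*f*s["fx"]+s["cx"],b*f*s["fy"]+s["cy"]])
def wpose():
    from scipy.spatial.transform import Rotation as Ro
    o=observe();T=np.eye(4);T[:3,3]=o["position"];T[:3,:3]=Ro.from_quat(o["tool_rot"]).as_matrix();return T
def snap(name,fn=None):
    wp=wpose() if name=="wrist" else None
    s=snapshot(name)
    if fn: cv2.imwrite("pics/"+fn,s["pixels"][:,:,::-1])
    return s,wp
E
python3 - <<'E'
from h import *
o=observe();print(o)
for n in("scene","side","wrist"):
    s,w=snap(n,n+"0.png")
    np.save(n+"0.npy",s,allow_pickle=True)
    print(n,{k:(np.round(v,3).tolist()) for k,v in s.items() if k!="pixels"})
E
```

```text
pics
{'time_s': 0.0, 'joints': array([ 1.27567802e+00,  5.28231267e-02,  1.40174563e+00,  2.05694692e-05,
        1.68857507e+00, -7.03067005e-02]), 'qd': array([ 0.00148113, -0.00024555, -0.00053097,  0.0004511 , -0.00075363,
       -0.00077242]), 'tau': array([ 2.74738786e-04, -3.81663465e+01, -3.60193026e+01, -1.54893955e-04,
        6.22677006e-03, -5.41914417e-06]), 'position': array([0.1169224 , 0.51150679, 0.230469  ]), 'tool_rot': array([ 1.12168019e-01,  9.93688952e-01, -7.60819411e-04, -1.50966391e-04]), 'force': array([-0.15298089,  0.14109397,  0.00396441]), 'wrist_torque': array([0.02345216, 0.00943185, 0.02450834]), 'gripper_force': 0.0, 'grip_width': 0.9977881872487653}
scene {'fx': 451.608, 'fy': 451.608, 'cx': 273.359, 'cy': 203.282, 'k1': -0.057, 'R': [[-0.746, 0.666, 0.016], [0.446, 0.518, -0.729], [-0.494, -0.537, -0.684]], 't': [0.302, -0.21, 1.451]}
side {'fx': 473.433, 'fy': 473.433, 'cx': 272.434, 'cy': 209.738, 'k1': -0.142, 'R': [[-0.989, -0.148, -0.012], [-0.08, 0.601, -0.795], [0.125, -0.785, -0.606]], 't': [0.526, 0.043, 0.982]}
wrist {'fx': 305.163, 'fy': 305.163, 'cx': 278.162, 'cy': 211.837, 'k1': -0.038, 'hand_eye': [[-0.001, -0.957, -0.291, 0.075], [1.0, -0.001, 0.0, -0.0], [-0.001, -0.291, 0.957, -0.142], [0.0, 0.0, 0.0, 1.0]]}
```

View pics/scene0.png

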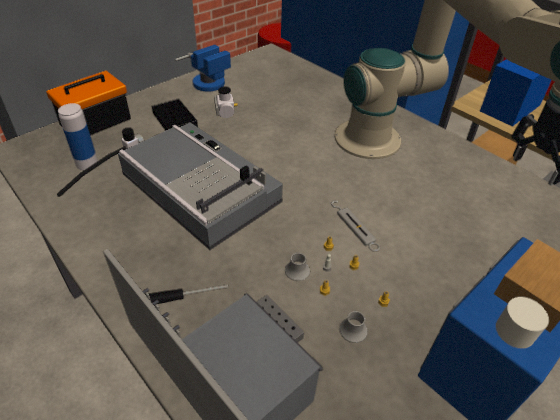

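View pics/side0.png

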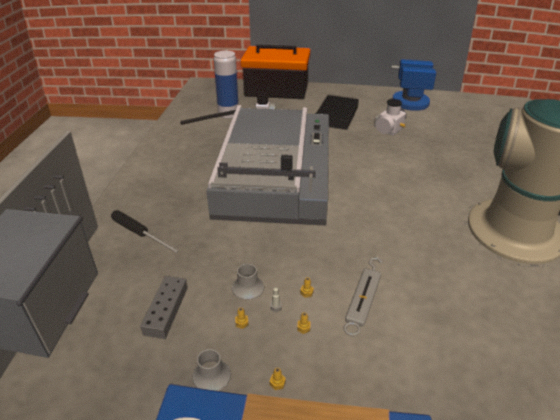

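The scene view shows 4 fittings at about (329,243), (355,262), (325,287) and (385,298), the stacks at (297,267) and (354,327), the plug at (328,262), and the dryer around (200,180). The side view agrees. Next I'll look at dryer details.

Run:
```python
from h import *
a=cv2.imread("pics/scene0.png")[110:250,110:300];b=cv2.imread("pics/side0.png")[95:230,200:345]
a=cv2.resize(a,None,fx=4,fy=4,interpolation=cv2.INTER_CUBIC);b=cv2.resize(b,None,fx=4,fy=4,interpolation=cv2.INTER_CUBIC)
cv2.imwrite("pics/a.png",a);cv2.imwrite("pics/b.png",b)
S=np.load("scene0.npy",allow_pickle=True).item();D=np.load("side0.npy",allow_pickle=True).item()
for s,n in((S,"scene"),(D,"side")):
    hsv=cv2.cvtColor(s["pixels"],cv2.COLOR_RGB2HSV)
    m=cv2.inRange(hsv,(15,140,90),(32,255,255))
    k,l,st,c=cv2.connectedComponentsWithStats(m)
    for i in range(1,k):
        if st[i,4]>25:print(n,c[i].round(1),st[i],plane(s,*c[i],0.014).round(3))
for u,v in((297,259),(355,319)):print(plane(S,u,v,.045).round(3))
for u,v in((247.5,271),(209,358)):print(plane(D,u,v,.045).round(3))
print("plug",plane(S,328,262,.025),plane(D,276,299,.025))
```

```text
scene [99.3 94.4] [ 75  85  50  19 120] [ 0.536 -0.792  0.014]
scene [497.2 144.7] [473 130  44  34 735] [-0.279  0.304  0.014]
scene [328.8 244.3] [324 237  10  14  82] [0.438 0.239 0.014]
scene [539.1 273.1] [ 505  240   55   72 2253] [0.129 0.63  0.014]
scene [354.4 263.1] [350 256   9  14  80] [0.435 0.319 0.014]
scene [324.9 288.3] [320 281  10  14  94] [0.54  0.323 0.014]
scene [384.4 299.9] [379 292  11  15  96] [0.464 0.431 0.014]
side [306.6 288.5] [301 279  13  18 160] [0.434 0.238 0.014]
side [241.1 319.1] [235 309  13  20 183] [0.536 0.323 0.014]
side [303.6 324.1] [298 314  12  20 180] [0.432 0.319 0.014]
side [277.1 379.9] [270 369  16  21 227] [0.46  0.43  0.014]
side [306.2 410.2] [ 243  394  145   26 2441] [0.412 0.474 0.014]
[0.547 0.239 0.045]
[0.568 0.43  0.045]
[0.54  0.239 0.045]
[0.562 0.428 0.045]
plug [0.487003   0.28170356 0.025     ] [0.48342615 0.27983398 0.025     ]
```

View pics/a.png

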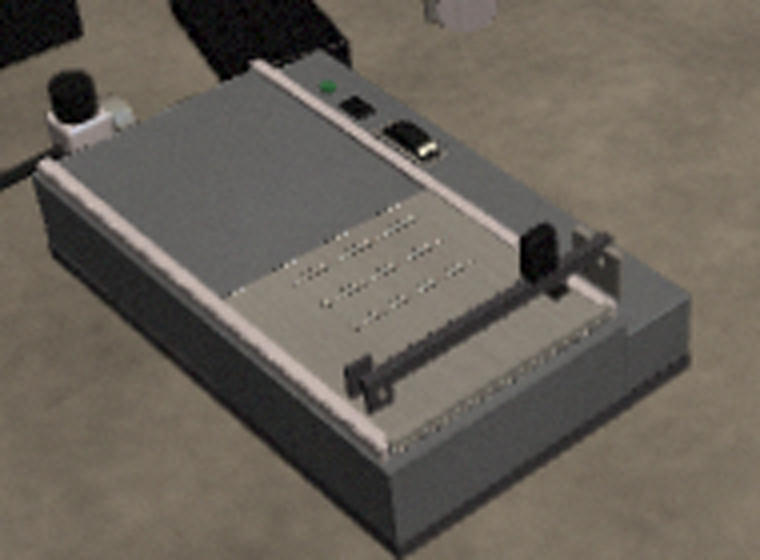

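View pics/b.png

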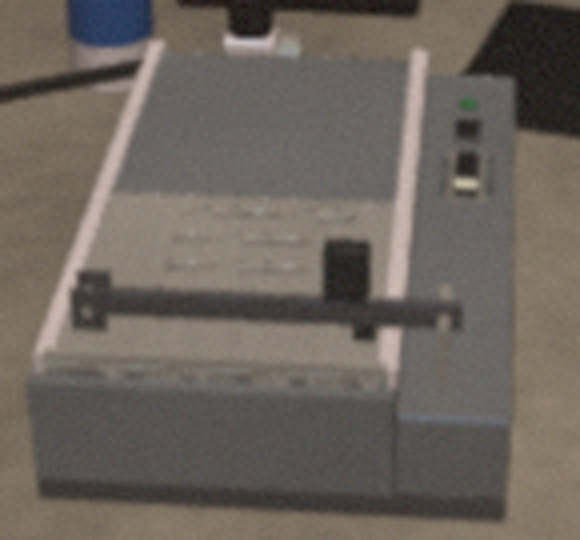

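The crops show the dryer in both views: base corners, strip corners, latch grip near (248,172) scene / (287,163) side. I'll fit its planar pose.

Run:
```python
from h import *
from scipy.optimize import least_squares
S=np.load("scene0.npy",allow_pickle=True).item();D=np.load("side0.npy",allow_pickle=True).item()
P=[(S,125,200,0,400,555),(S,-125,200,0,690,365),(S,125,-200,0,52,255),(S,-125,200,70,690,298),(S,-125,-200,70,318,50),
(D,125,200,0,40,495),(D,-125,200,0,505,517),(D,-125,200,70,512,420),(D,-125,-200,70,515,80),(S,-37,150,130,540,255),(D,-37,150,130,348,270)]
A=[];B=[]
for s,x,y,z,u,v in P:
    o=(110,110) if s is S else (200,95)
    A.append((x/1e3,y/1e3));B.append(plane(s,o[0]+u/4,o[1]+v/4,z/1e3)[:2])
A=np.array(A);B=np.array(B)
def f(p):
    c,n=np.cos(p[2]),np.sin(p[2]);return A@np.array([[c,n],[-n,c]])+p[:2]-B
r=least_squares(lambda p:f(p).ravel(),[.5,-.1,0],loss='soft_l1',f_scale=.004);print(r.x.round(4));print((f(r.x)*1e3).round(0).tolist())
np.save("dry.npy",r.x)
open("h.py","a").write('''
import os
def dw(x,y,z):
    p=np.load("dry.npy");c,n=np.cos(p[2]),np.sin(p[2]);return np.array([p[0]+c*x-n*y,p[1]+n*x+c*y,z])
''')
def dw(x,y,z):
    p=r.x;c,n=np.cos(p[2]),np.sin(p[2]);return np.array([p[0]+c*x-n*y,p[1]+n*x+c*y,z]).round(4)
print("grip",dw(-.037,.15,.13),"timer",dw(-.096,-.055,.082),"floor",dw(.024,.1025,.02),"yaxis",r.x[2])
T=wpose();print(T.round(3))
```

```text
[ 0.5458 -0.1495  0.0447]
[[4.0, 4.0], [4.0, 3.0], [-0.0, 3.0], [-6.0, -4.0], [-7.0, -5.0], [-0.0, 7.0], [1.0, 11.0], [1.0, 2.0], [0.0, -8.0], [-7.0, -11.0], [3.0, -8.0]]
grip [ 0.5022 -0.0013  0.13  ] timer [ 0.4524 -0.2088  0.082 ] floor [ 0.5652 -0.0461  0.02  ] yaxis 0.04473197251339197
[[-0.975  0.223 -0.     0.117]
 [ 0.223  0.975 -0.001  0.512]
 [ 0.    -0.001 -1.     0.231]
 [ 0.     0.     0.     1.   ]]
```

Emit:
send_rows(
  increments=[
    {"dx": 37,"dy": -51,"dz": 2,"turn": 0.27,"jaw": 1},
    {"dx": 37,"dy": -51,"dz": 2,"turn": 0.27,"jaw": 1},
    {"dx": 37,"dy": -51,"dz": 2,"turn": 0.27,"jaw": 1},
    {"dx": 37,"dy": -51,"dz": 2,"turn": 0.27,"jaw": 1},
    {"dx": 37,"dy": -51,"dz": 2,"turn": 0.27,"jaw": 1},
    {"dx": 37,"dy": -51,"dz": 2,"turn": 0.27,"jaw": 1},
    {"dx": 37,"dy": -51,"dz": 2,"turn": 0.27,"jaw": 1},
    {"dx": 37,"dy": -51,"dz": 2,"turn": 0.27,"jaw": 1},
  ],
)

```text
time_s: 0.95
position: [0.3511, 0.1882, 0.244]
tool_rot: [-0.023, 1.0, 0.0, 0.0]
force: [0.3, 0.3, -0.2]
grip_width: 1.0
gripper_force: 0.0
```

Emit:
send_rows(
  increments=[
    {"dx": 13.5,"dy": -19,"dz": 0.5},
    {"dx": 13.5,"dy": -19,"dz": 0.5},
    {"dx": 13.5,"dy": -19,"dz": 0.5},
    {"dx": 13.5,"dy": -19,"dz": 0.5},
    {"dx": 13.5,"dy": -19,"dz": 0.5},
    {"dx": 13.5,"dy": -19,"dz": 0.5},
    {"dx": 13.5,"dy": -19,"dz": 0.5},
  ],
)

```text
validation failed for argument at $.in...
```

Run:
```python
from h import *
s,w=snap("wrist","w1.png");print(w.round(3));print("grip top pred",proj(s,dw(-.037,.15,.141),w),"keeper",proj(s,dw(-.088,.15,.105),w),"timer",proj(s,dw(-.096,-.055,.082),w))
```

```text
[[-0.999 -0.045  0.     0.351]
 [-0.045  0.999  0.     0.188]
 [-0.     0.    -1.     0.244]
 [ 0.     0.     0.     1.   ]]
grip top pred [ 81.80548442 348.5304392 ] keeper [ 92.40228508 285.03558327] timer [-65.74688526 265.91229988]
```

View pics/w1.png

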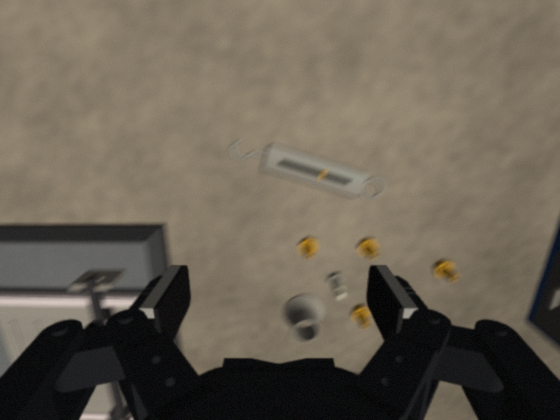

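This view shows the keeper at (97,278) against a prediction of (92,285), so the fit is good to a few mm. The move was refused, so I'll send full rows.

Emit:
send_rows(
  increments=[
    {"jaw": 1,"dx": 13.5,"dy": -19,"dz": 0.5,"turn": 0},
    {"jaw": 1,"dx": 13.5,"dy": -19,"dz": 0.5,"turn": 0},
    {"jaw": 1,"dx": 13.5,"dy": -19,"dz": 0.5,"turn": 0},
    {"jaw": 1,"dx": 13.5,"dy": -19,"dz": 0.5,"turn": 0},
    {"jaw": 1,"dx": 13.5,"dy": -19,"dz": 0.5,"turn": 0},
    {"jaw": 1,"dx": 13.5,"dy": -19,"dz": 0.5,"turn": 0},
    {"jaw": 0.5,"dx": 13.5,"dy": -19,"dz": 0.5,"turn": 0},
    {"jaw": 0.5,"dx": 13.5,"dy": -19,"dz": 0.5,"turn": 0},
  ],
)

```text
time_s: 1.8
position: [0.4851, 0.0008, 0.2489]
tool_rot: [-0.023, 1.0, 0.0, -0.0]
force: [0.3, 0.4, 0.4]
grip_width: 0.69
gripper_force: 0.0
```

Run:
```python
from h import *
s,w=snap("wrist","w2.png");print(w.round(3));print("grip top pred",proj(s,dw(-.037,.15,.141),w),"keeper",proj(s,dw(-.088,.15,.105),w),"timer",proj(s,dw(-.096,-.055,.082),w))
```

```text
[[-0.999 -0.046 -0.     0.485]
 [-0.046  0.999  0.     0.001]
 [ 0.     0.    -1.     0.249]
 [ 0.     0.     0.     1.   ]]
grip top pred [274.55091338 229.28945728] keeper [274.77698803 164.78782348] timer [ 73.72646174 154.44866942]
```

View pics/w2.png

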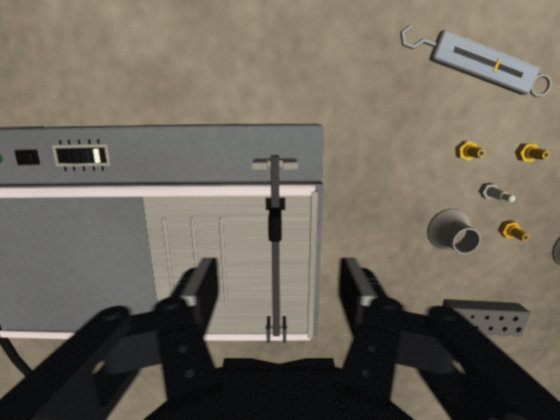

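The hatch, latch grip (275,225), keeper (275,162) and timer wheel (82,155, white bar at the 0 end) match the fitted pose to about 2 mm. I'll descend onto the grip.

Emit:
send_rows(
  increments=[
    {"jaw": 0.5,"dx": 1.7,"dy": -0.1,"dz": -4,"turn": 0},
    {"jaw": 0.5,"dx": 1.7,"dy": -0.1,"dz": -8,"turn": 0},
    {"jaw": 0.5,"dx": 1.7,"dy": -0.1,"dz": -11,"turn": 0},
    {"jaw": 0.5,"dx": 1.7,"dy": -0.1,"dz": -13.5,"turn": 0},
    {"jaw": 0.5,"dx": 1.7,"dy": -0.1,"dz": -13.5,"turn": 0},
    {"jaw": 0.1,"dx": 1.7,"dy": -0.1,"dz": -13.5,"turn": 0},
    {"jaw": 0.05,"dx": 1.7,"dy": -0.1,"dz": -13.5,"turn": 0},
    {"jaw": 0.05,"dx": 1.7,"dy": -0.1,"dz": -13.5,"turn": 0},
  ],
  newtons=40,
)

```text
time_s: 2.65
position: [0.5035, -0.0014, 0.1163]
tool_rot: [-0.023, 1.0, -0.001, 0.002]
force: [-1.1, -3.9, 3.1]
grip_width: 0.13
gripper_force: 43.1
```

Emit:
send_rows(
  increments=[
    {"jaw": 0,"dx": 0,"dy": 0,"dz": 0,"turn": 0},
    {"jaw": 0,"dx": 0,"dy": 0,"dz": 0,"turn": 0},
  ],
)

```text
time_s: 2.85
position: [0.5035, -0.0014, 0.1162]
tool_rot: [-0.023, 1.0, -0.001, 0.002]
force: [-2.3, -3.7, 6.5]
grip_width: 0.132
gripper_force: 43.6
```

Emit:
send_rows(
  increments=[
    {"jaw": 0,"dx": 0.1,"dy": 0,"dz": 0.6,"turn": 0},
    {"jaw": 0,"dx": 0.2,"dy": 0,"dz": 1.2,"turn": 0},
    {"jaw": 0,"dx": 0.3,"dy": 0,"dz": 1.7,"turn": 0},
    {"jaw": 0,"dx": 0.3,"dy": 0,"dz": 1.7,"turn": 0},
  ],
)

```text
time_s: 3.25
position: [0.5072, -0.0013, 0.1319]
tool_rot: [-0.023, 1.0, -0.0, 0.002]
force: [9.0, -2.9, -5.8]
grip_width: 0.13
gripper_force: 40.9
```

Emit:
send_rows(
  increments=[
    {"jaw": 0,"dx": 0.04,"dy": -1,"dz": 0,"turn": 0},
    {"jaw": 0,"dx": 0.14,"dy": -3,"dz": 0,"turn": 0},
    {"jaw": 0,"dx": 0.26,"dy": -6,"dz": 0,"turn": 0},
    {"jaw": 0,"dx": 0.4,"dy": -9,"dz": 0,"turn": 0},
  ],
)

```text
time_s: 3.65
position: [0.5116, -0.0906, 0.1316]
tool_rot: [-0.024, 1.0, 0.001, 0.003]
force: [15.8, 3.8, -7.8]
grip_width: 0.135
gripper_force: 40.8
```

Emit:
send_rows(
  increments=[
    {"jaw": 0,"dx": -0.2,"dy": -2,"dz": 0,"turn": 0},
    {"jaw": 0,"dx": -0.05,"dy": -4,"dz": 0,"turn": 0},
    {"jaw": 0,"dx": 0.1,"dy": -6.5,"dz": 0,"turn": 0},
    {"jaw": 0,"dx": 0.2,"dy": -8.4,"dz": 0,"turn": 0},
    {"jaw": 0,"dx": 0.2,"dy": -8.4,"dz": 0,"turn": 0},
  ],
)

```text
time_s: 4.15
position: [0.5156, -0.1754, 0.1315]
tool_rot: [-0.023, 1.0, 0.0, 0.006]
force: [23.9, 0.5, -9.9]
grip_width: 0.133
gripper_force: 40.8
```

Emit:
send_rows(
  increments=[
    {"jaw": 0,"dx": 0,"dy": 0,"dz": -0.7,"turn": 0},
    {"jaw": 0,"dx": -0.1,"dy": 0,"dz": -1.3,"turn": 0},
    {"jaw": 0.4,"dx": -0.1,"dy": 0,"dz": -1.3,"turn": 0},
    {"jaw": 0.4,"dx": -0.1,"dy": 0,"dz": -1.3,"turn": 0},
    {"jaw": 0.6,"dx": -0.1,"dy": 0,"dz": 3,"turn": 0},
    {"jaw": 1,"dx": -0.1,"dy": 0,"dz": 7,"turn": 0},
    {"jaw": 1,"dx": -0.1,"dy": 0,"dz": 12,"turn": 0},
    {"jaw": 1,"dx": -0.1,"dy": 0,"dz": 12,"turn": 0},
  ],
)

```text
time_s: 4.95
position: [0.5124, -0.1756, 0.2596]
tool_rot: [-0.023, 1.0, -0.003, 0.006]
force: [0.7, -0.1, 0.5]
grip_width: 0.998
gripper_force: 0.0
```

Run:
```python
from h import *
s,w=snap("wrist","w3.png");print(w.round(3))
print([proj(s,dw(x,y,.08),w).round().tolist() for x,y in((-.057,.015),(-.057,.19),(.105,.19),(.105,.015))])
```

```text
[[-0.999 -0.045  0.012  0.512]
 [-0.045  0.999 -0.005 -0.176]
 [-0.012 -0.006 -1.     0.26 ]
 [ 0.     0.     0.     1.   ]]
[[316.0, 169.0], [479.0, 170.0], [453.0, 300.0], [311.0, 301.0]]
```

View pics/w3.png

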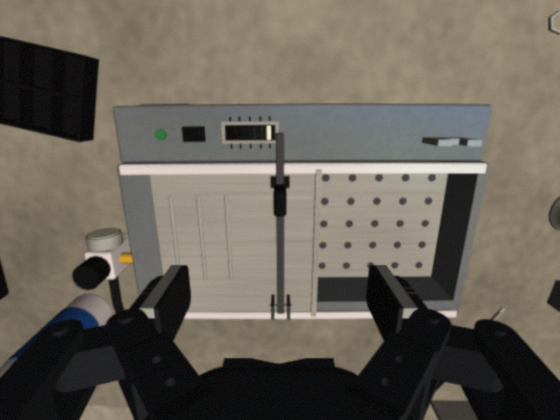

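The hatch is fully open (edge at u≈317, as predicted) and the bar rests on it. I'll move over the parts and measure from close by.

Emit:
send_rows(
  increments=[
    {"jaw": 1,"dx": -8,"dy": 48,"dz": 0,"turn": 0},
    {"jaw": 1,"dx": -8,"dy": 48,"dz": 0,"turn": 0},
    {"jaw": 1,"dx": -8,"dy": 48,"dz": 0,"turn": 0},
    {"jaw": 1,"dx": -8,"dy": 48,"dz": 0,"turn": 0},
    {"jaw": 1,"dx": -8,"dy": 48,"dz": 0,"turn": 0},
    {"jaw": 1,"dx": -8,"dy": 48,"dz": 0,"turn": 0},
    {"jaw": 1,"dx": -8,"dy": 48,"dz": 0,"turn": 0},
    {"jaw": 1,"dx": -8,"dy": 48,"dz": 0,"turn": 0},
  ],
)

```text
time_s: 5.8
position: [0.4434, 0.2214, 0.2499]
tool_rot: [-0.023, 1.0, -0.0, -0.001]
force: [-0.2, -0.3, 0.5]
grip_width: 0.998
gripper_force: 0.0
```

Emit:
send_rows(
  increments=[
    {"jaw": 1,"dx": 0,"dy": 6,"dz": 0,"turn": 0},
    {"jaw": 1,"dx": 0,"dy": 11,"dz": 0,"turn": 0},
    {"jaw": 1,"dx": 0,"dy": 11,"dz": 0,"turn": 0},
    {"jaw": 1,"dx": 0,"dy": 11,"dz": 0,"turn": 0},
  ],
)

```text
time_s: 6.2
position: [0.4438, 0.3306, 0.2492]
tool_rot: [-0.024, 1.0, -0.001, -0.001]
force: [0.1, -0.7, -0.6]
grip_width: 0.995
gripper_force: 0.0
```

```bash
cat >> h.py <<'E'
def brass(s,wp=None,z=.014,zone=(.33,.75,.15,.6)):
    hsv=cv2.cvtColor(s["pixels"],cv2.COLOR_RGB2HSV)
    m=cv2.inRange(hsv,(14,130,70),(34,255,255))
    m=cv2.morphologyEx(m,cv2.MORPH_CLOSE,np.ones((3,3)))
    k,l,st,c=cv2.connectedComponentsWithStats(m);r=[]
    for i in range(1,k):
        if st[i,4]>40:
            p=plane(s,*c[i],z,wp)
            if zone[0]<p[0]<zone[1] and zone[2]<p[1]<zone[3]: r.append((p[:2].round(4).tolist(),c[i].round().tolist(),int(st[i,4])))
    return r
def both():
    for n in("scene","side"):
        s,_=snap(n);print(n,[b[0] for b in brass(s)])
E
python3 - <<'E'
from h import *
s,w=snap("wrist","w4.png");print(w[:3,3].round(3));print(*brass(s,w),sep="\n")
both()
E
```

```text
[0.444 0.331 0.249]
([0.3354, 0.2463], [210.0, 87.0], 42)
([0.4339, 0.2378], [204.0, 171.0], 291)
([0.4314, 0.317], [268.0, 172.0], 274)
([0.4597, 0.4269], [353.0, 198.0], 276)
([0.5354, 0.3213], [268.0, 249.0], 270)
scene [[0.4384, 0.2389], [0.4355, 0.3192], [0.5399, 0.3231], [0.4638, 0.43]]
side [[0.4342, 0.2376], [0.5364, 0.3224], [0.4318, 0.3183], [0.4602, 0.4296], [0.4131, 0.474]]
```

View pics/w4.png

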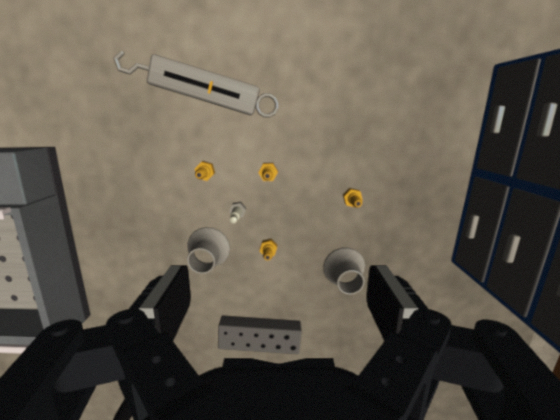

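All four fittings are seen at (204,171), (268,172), (353,198) and (268,249). All views agree to about 3 mm, and the stack tops are at (202,260) and (350,282). I'll pick the fitting at (.433,.318).

Emit:
send_rows(
  increments=[
    {"jaw": 0.5,"dx": -1.1,"dy": -1.3,"dz": -4.5,"turn": 0},
    {"jaw": 0.5,"dx": -1.1,"dy": -1.3,"dz": -9,"turn": 0},
    {"jaw": 0.5,"dx": -1.1,"dy": -1.3,"dz": -13.5,"turn": 0},
    {"jaw": 0.5,"dx": -1.1,"dy": -1.3,"dz": -18,"turn": 0},
    {"jaw": 0.5,"dx": -1.1,"dy": -1.3,"dz": -21,"turn": 0},
    {"jaw": 0.5,"dx": -1.1,"dy": -1.3,"dz": -23.4,"turn": 0},
    {"jaw": 0.5,"dx": -1.1,"dy": -1.3,"dz": -23.4,"turn": 0},
    {"jaw": 0,"dx": -1.1,"dy": -1.3,"dz": -23.4,"turn": 0},
  ],
  newtons=30,
)

```text
time_s: 7.15
position: [0.4343, 0.3158, 0.0179]
tool_rot: [-0.022, 1.0, 0.0, 0.0]
force: [-0.1, 0.4, 0.7]
grip_width: 0.345
gripper_force: 0.0
```

Emit:
send_rows(
  increments=[
    {"jaw": 0,"dx": 0,"dy": 0,"dz": 0,"turn": 0},
    {"jaw": 0,"dx": 0,"dy": 0,"dz": 0,"turn": 0},
    {"jaw": 0,"dx": 0,"dy": 0,"dz": 0,"turn": 0},
    {"jaw": 0,"dx": 0,"dy": 0,"dz": 0,"turn": 0},
    {"jaw": 0,"dx": 0,"dy": 0,"dz": 4,"turn": 0},
    {"jaw": 0,"dx": 0,"dy": 0,"dz": 9,"turn": 0},
    {"jaw": 0,"dx": 0,"dy": 0,"dz": 14,"turn": 0},
    {"jaw": 0,"dx": 0,"dy": 0,"dz": 17,"turn": 0},
  ],
)

```text
time_s: 7.95
position: [0.4346, 0.3173, 0.1924]
tool_rot: [-0.023, 1.0, 0.002, 0.003]
force: [-0.1, 0.9, 0.2]
grip_width: 0.122
gripper_force: 29.5
```

Emit:
send_rows(
  increments=[
    {"jaw": 0,"dx": 12,"dy": -32.6,"dz": 0,"turn": 0},
    {"jaw": 0,"dx": 12,"dy": -32.6,"dz": 0,"turn": 0},
    {"jaw": 0,"dx": 12,"dy": -32.6,"dz": 0,"turn": 0},
    {"jaw": 0,"dx": 12,"dy": -32.6,"dz": 0,"turn": 0},
    {"jaw": 0,"dx": 12,"dy": -32.6,"dz": 0,"turn": 0},
    {"jaw": 0,"dx": 12,"dy": -32.6,"dz": 0,"turn": 0},
    {"jaw": 0,"dx": 12,"dy": -32.6,"dz": 0,"turn": 0},
    {"jaw": 0,"dx": 12,"dy": -32.6,"dz": 0,"turn": 0},
  ],
)

```text
time_s: 8.75
position: [0.5546, -0.0144, 0.1873]
tool_rot: [-0.02, 1.0, -0.001, 0.0]
force: [0.1, 0.4, -0.8]
grip_width: 0.122
gripper_force: 29.6
```

Emit:
send_rows(
  increments=[
    {"jaw": 0,"dx": 3,"dy": -8.1,"dz": 0,"turn": 0},
    {"jaw": 0,"dx": 3,"dy": -8.1,"dz": 0,"turn": 0},
    {"jaw": 0,"dx": 3,"dy": -8.1,"dz": -4,"turn": 0},
    {"jaw": 0,"dx": 3,"dy": -8.1,"dz": -8,"turn": 0},
    {"jaw": 0,"dx": 3,"dy": -8.1,"dz": -12,"turn": 0},
    {"jaw": 0,"dx": 3,"dy": -8.1,"dz": -14.6,"turn": 0},
    {"jaw": 0,"dx": 3,"dy": -8.1,"dz": -14.6,"turn": 0},
    {"jaw": 0.4,"dx": 3,"dy": -8.1,"dz": -14.6,"turn": 0},
  ],
)

```text
time_s: 9.55
position: [0.5837, -0.088, 0.0415]
tool_rot: [-0.023, 1.0, 0.002, -0.0]
force: [-0.8, 30.9, 4.0]
grip_width: 0.275
gripper_force: 0.0
```

Run:
```python
from h import *
both()
```

```text
scene [[0.4386, 0.2389], [0.5397, 0.3228], [0.4638, 0.43]]
side [[0.4342, 0.2374], [0.5365, 0.3226], [0.4602, 0.43], [0.413, 0.4739]]
```

Emit:
send_rows(
  increments=[
    {"jaw": 0.35,"dx": 0,"dy": 0.3,"dz": 0,"turn": 0},
    {"jaw": 0.35,"dx": 0,"dy": 0.3,"dz": 0,"turn": 0},
  ],
)

```text
time_s: 9.85
position: [0.5844, -0.087, 0.0426]
tool_rot: [-0.023, 1.0, -0.0, 0.001]
force: [0.7, -0.4, -0.6]
grip_width: 0.35
gripper_force: 0.0
```

Run:
```python
from h import *
s,w=snap("wrist","w5.png");print(w.round(3))
a,b=(snap(n)[0]["pixels"] for n in("scene","side"))
a=cv2.resize(a[110:260,100:310],None,fx=1.9,fy=1.9);b=cv2.resize(b[80:230,190:350],None,fx=2.4,fy=2.4)
h=max(a.shape[0],b.shape[0]);p=[cv2.copyMakeBorder(i,0,h-i.shape[0],0,0,0) for i in(a,b)]
cv2.imwrite("pics/c.png",np.hstack(p)[:,:,::-1]);print(observe()["force"],np.hstack(p).shape)
```

```text
[[-0.999 -0.046  0.002  0.584]
 [-0.046  0.999 -0.001 -0.087]
 [-0.002 -0.001 -1.     0.043]
 [ 0.     0.     0.     1.   ]]
[-1.31344335  2.34869531  3.87717809] (360, 783, 3)
```

View pics/c.png

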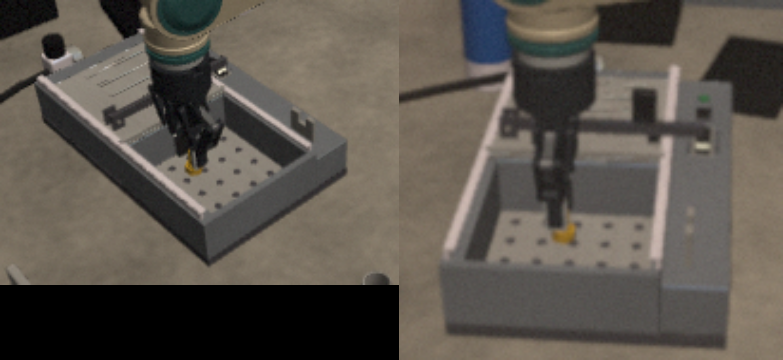

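The fitting stands in the chamber (crop at (195,165) and (565,235)), and the force has dropped back to zero. I'll keep further placements away from the bar. Next is fitting 1.

Emit:
send_rows(
  increments=[
    {"jaw": 0.4,"dx": 0,"dy": 0,"dz": 5,"turn": 0},
    {"jaw": 0.4,"dx": 0,"dy": 0,"dz": 10,"turn": 0},
    {"jaw": 0.5,"dx": 0,"dy": 0,"dz": 13,"turn": 0},
    {"jaw": 0.5,"dx": -15,"dy": 32.5,"dz": 13,"turn": 0},
    {"jaw": 0.5,"dx": -15,"dy": 32.5,"dz": 13,"turn": 0},
    {"jaw": 0.5,"dx": -15,"dy": 32.5,"dz": 13,"turn": 0},
    {"jaw": 0.5,"dx": -15,"dy": 32.5,"dz": 13,"turn": 0},
    {"jaw": 0.5,"dx": -15,"dy": 32.5,"dz": 13,"turn": 0},
  ],
)

```text
time_s: 10.8
position: [0.4779, 0.1409, 0.1712]
tool_rot: [-0.022, 1.0, 0.0, 0.0]
force: [1.3, 0.3, -0.5]
grip_width: 0.505
gripper_force: 0.0
```

Emit:
send_rows(
  increments=[
    {"jaw": 0.5,"dx": 0,"dy": 0,"dz": 0,"turn": 0},
  ],
)

```text
time_s: 10.9
position: [0.4768, 0.1438, 0.1713]
tool_rot: [-0.026, 1.0, 0.001, -0.0]
force: [1.3, -0.4, 0.1]
grip_width: 0.499
gripper_force: 0.0
```

Emit:
send_rows(
  increments=[
    {"jaw": 0.5,"dx": -4.2,"dy": 9.3,"dz": 0,"turn": 0},
    {"jaw": 0.5,"dx": -4.2,"dy": 9.3,"dz": 0,"turn": 0},
    {"jaw": 0.5,"dx": -4.2,"dy": 9.3,"dz": -2,"turn": 0},
    {"jaw": 0.5,"dx": -4.2,"dy": 9.3,"dz": -7,"turn": 0},
    {"jaw": 0.5,"dx": -4.2,"dy": 9.3,"dz": -12,"turn": 0},
    {"jaw": 0.5,"dx": -4.2,"dy": 9.3,"dz": -15.6,"turn": 0},
    {"jaw": 0.5,"dx": -4.2,"dy": 9.3,"dz": -15.6,"turn": 0},
    {"jaw": 0,"dx": -4.2,"dy": 9.3,"dz": -15.6,"turn": 0},
  ],
)

```text
time_s: 11.7
position: [0.4376, 0.2323, 0.0159]
tool_rot: [-0.022, 1.0, -0.0, 0.0]
force: [0.1, 0.2, -0.0]
grip_width: 0.346
gripper_force: 0.0
```

Emit:
send_rows(
  increments=[
    {"jaw": 0,"dx": 0,"dy": 0,"dz": 0,"turn": 0},
    {"jaw": 0,"dx": 0,"dy": 0,"dz": 0,"turn": 0},
    {"jaw": 0,"dx": 0,"dy": 0,"dz": 0,"turn": 0},
    {"jaw": 0,"dx": 0,"dy": 0,"dz": 0,"turn": 0},
    {"jaw": 0,"dx": 0,"dy": 0,"dz": 4,"turn": 0},
    {"jaw": 0,"dx": 0,"dy": 0,"dz": 9,"turn": 0},
    {"jaw": 0,"dx": 0,"dy": 0,"dz": 14,"turn": 0},
    {"jaw": 0,"dx": 0,"dy": 0,"dz": 17,"turn": 0},
  ],
)

```text
time_s: 12.5
position: [0.438, 0.2331, 0.1906]
tool_rot: [-0.023, 1.0, 0.001, 0.003]
force: [0.3, 0.4, -0.5]
grip_width: 0.124
gripper_force: 29.6
```

Emit:
send_rows(
  increments=[
    {"jaw": 0,"dx": 18.3,"dy": -29.7,"dz": 0,"turn": 0},
    {"jaw": 0,"dx": 18.3,"dy": -29.7,"dz": 0,"turn": 0},
    {"jaw": 0,"dx": 18.3,"dy": -29.7,"dz": 0,"turn": 0},
    {"jaw": 0,"dx": 18.3,"dy": -29.7,"dz": 0,"turn": 0},
    {"jaw": 0,"dx": 18.3,"dy": -29.7,"dz": 0,"turn": 0},
    {"jaw": 0,"dx": 18.3,"dy": -29.7,"dz": 0,"turn": 0},
    {"jaw": 0,"dx": 18.3,"dy": -29.7,"dz": 0,"turn": 0},
    {"jaw": 0,"dx": 18.3,"dy": -29.7,"dz": 0,"turn": 0},
  ],
)

```text
time_s: 13.3
position: [0.6212, -0.0696, 0.1841]
tool_rot: [-0.02, 1.0, -0.001, -0.0]
force: [0.6, 0.4, -0.7]
grip_width: 0.127
gripper_force: 29.6
```

Emit:
send_rows(
  increments=[
    {"jaw": 0,"dx": 0,"dy": 0,"dz": -5,"turn": 0},
    {"jaw": 0,"dx": 0,"dy": 0,"dz": -10,"turn": 0},
    {"jaw": 0,"dx": 0,"dy": 0,"dz": -13,"turn": 0},
    {"jaw": 0,"dx": 0,"dy": 0,"dz": -14.8,"turn": 0},
    {"jaw": 0,"dx": 0,"dy": 0,"dz": -14.8,"turn": 0},
    {"jaw": 0.3,"dx": 0,"dy": 0,"dz": -14.8,"turn": 0},
    {"jaw": 0.3,"dx": 0,"dy": 0,"dz": -14.8,"turn": 0},
    {"jaw": 0.3,"dx": 0,"dy": 0,"dz": -12,"turn": 0},
  ],
)

```text
time_s: 14.1
position: [0.6177, -0.0639, 0.0619]
tool_rot: [-0.023, 1.0, 0.001, -0.003]
force: [-1.0, -0.4, -0.5]
grip_width: 0.299
gripper_force: 0.0
```

Run:
```python
from h import *
both()
```

```text
scene [[0.5396, 0.323], [0.4638, 0.43]]
side [[0.5365, 0.3228], [0.4602, 0.43], [0.4131, 0.4739]]
```

Emit:
send_rows(
  increments=[
    {"jaw": 0.3,"dx": 0,"dy": 0,"dz": 5,"turn": 0},
    {"jaw": 0.3,"dx": 0,"dy": 0,"dz": 10,"turn": 0},
    {"jaw": 0.5,"dx": -1,"dy": 4,"dz": 12.8,"turn": 0},
    {"jaw": 0.5,"dx": -5,"dy": 24,"dz": 12.8,"turn": 0},
    {"jaw": 0.5,"dx": -5,"dy": 24,"dz": 12.8,"turn": 0},
    {"jaw": 0.5,"dx": -5,"dy": 24,"dz": 12.8,"turn": 0},
    {"jaw": 0.5,"dx": -5,"dy": 24,"dz": 12.8,"turn": 0},
    {"jaw": 0.5,"dx": -5,"dy": 24,"dz": 12.8,"turn": 0},
  ],
)

```text
time_s: 15.0
position: [0.5685, 0.1809, 0.1935]
tool_rot: [-0.026, 1.0, 0.001, 0.0]
force: [0.2, -1.2, -0.2]
grip_width: 0.501
gripper_force: 0.0
```

Emit:
send_rows(
  increments=[
    {"jaw": 0.5,"dx": -3.2,"dy": 14.7,"dz": 0,"turn": 0},
    {"jaw": 0.5,"dx": -3.2,"dy": 14.7,"dz": 0,"turn": 0},
    {"jaw": 0.5,"dx": -3.2,"dy": 14.7,"dz": 0,"turn": 0},
    {"jaw": 0.5,"dx": -3.2,"dy": 14.7,"dz": 0,"turn": 0},
  ],
)

```text
time_s: 15.4
position: [0.5361, 0.3274, 0.193]
tool_rot: [-0.026, 1.0, 0.001, 0.0]
force: [-0.7, -0.6, -0.7]
grip_width: 0.501
gripper_force: 0.0
```

Emit:
send_rows(
  increments=[
    {"jaw": 0.5,"dx": 0.1,"dy": -0.5,"dz": -5,"turn": 0},
    {"jaw": 0.5,"dx": 0.1,"dy": -0.5,"dz": -10,"turn": 0},
    {"jaw": 0.5,"dx": 0.1,"dy": -0.5,"dz": -15,"turn": 0},
    {"jaw": 0.5,"dx": 0.1,"dy": -0.5,"dz": -17.7,"turn": 0},
    {"jaw": 0.5,"dx": 0.1,"dy": -0.5,"dz": -17.7,"turn": 0},
    {"jaw": 0,"dx": 0.1,"dy": -0.5,"dz": -17.7,"turn": 0},
    {"jaw": 0,"dx": 0.1,"dy": -0.5,"dz": -17.7,"turn": 0},
    {"jaw": 0,"dx": 0.1,"dy": -0.5,"dz": -17.7,"turn": 0},
  ],
)

```text
time_s: 16.2
position: [0.5407, 0.3183, 0.0191]
tool_rot: [-0.023, 1.0, 0.001, 0.002]
force: [-0.5, -0.7, 4.4]
grip_width: 0.12
gripper_force: 29.6
```

Emit:
send_rows(
  increments=[
    {"jaw": 0,"dx": 0,"dy": 0,"dz": 0,"turn": 0},
    {"jaw": 0,"dx": 0,"dy": 0,"dz": 0,"turn": 0},
    {"jaw": 0,"dx": 0,"dy": 0,"dz": 5,"turn": 0},
    {"jaw": 0,"dx": 0,"dy": 0,"dz": 10,"turn": 0},
    {"jaw": 0,"dx": 0,"dy": 0,"dz": 15,"turn": 0},
    {"jaw": 0,"dx": 0,"dy": 0,"dz": 17,"turn": 0},
  ],
)

```text
time_s: 16.8
position: [0.5405, 0.3185, 0.1939]
tool_rot: [-0.023, 1.0, 0.002, 0.005]
force: [0.1, -0.1, -1.0]
grip_width: 0.12
gripper_force: 29.5
```

Emit:
send_rows(
  increments=[
    {"jaw": 0,"dx": 4.6,"dy": -34.9,"dz": 0,"turn": 0},
    {"jaw": 0,"dx": 4.6,"dy": -34.9,"dz": 0,"turn": 0},
    {"jaw": 0,"dx": 4.6,"dy": -34.9,"dz": 0,"turn": 0},
    {"jaw": 0,"dx": 4.6,"dy": -34.9,"dz": 0,"turn": 0},
    {"jaw": 0,"dx": 4.6,"dy": -34.9,"dz": 0,"turn": 0},
    {"jaw": 0,"dx": 4.6,"dy": -34.9,"dz": 0,"turn": 0},
    {"jaw": 0,"dx": 4.6,"dy": -34.9,"dz": 0,"turn": 0},
    {"jaw": 0,"dx": 4.6,"dy": -34.9,"dz": 0,"turn": 0},
  ],
)

```text
time_s: 17.6
position: [0.5851, -0.037, 0.1867]
tool_rot: [-0.019, 1.0, -0.001, 0.001]
force: [-0.1, -0.3, -0.4]
grip_width: 0.12
gripper_force: 29.6
```

Emit:
send_rows(
  increments=[
    {"jaw": 0,"dx": 0,"dy": 0,"dz": -5,"turn": 0},
    {"jaw": 0,"dx": 0,"dy": 0,"dz": -10,"turn": 0},
    {"jaw": 0,"dx": 0,"dy": 0,"dz": -13,"turn": 0},
    {"jaw": 0,"dx": 0,"dy": 0,"dz": -14.6,"turn": 0},
    {"jaw": 0,"dx": 0,"dy": 0,"dz": -14.6,"turn": 0},
    {"jaw": 0.3,"dx": 0,"dy": 0,"dz": -14.6,"turn": 0},
    {"jaw": 0.3,"dx": 0,"dy": 0,"dz": -14.6,"turn": 0},
    {"jaw": 0.3,"dx": 0,"dy": 0,"dz": -11,"turn": 0},
  ],
)

```text
time_s: 18.4
position: [0.5825, -0.031, 0.0726]
tool_rot: [-0.023, 1.0, 0.001, -0.004]
force: [-0.2, -0.1, -1.3]
grip_width: 0.294
gripper_force: 0.0
```

Run:
```python
from h import *
both()
```

```text
scene [[0.4638, 0.43]]
side [[0.4602, 0.4302], [0.4131, 0.4739]]
```

Emit:
send_rows(
  increments=[
    {"jaw": 0.3,"dx": 0,"dy": 0,"dz": 5,"turn": 0},
    {"jaw": 0.3,"dx": 0,"dy": 0,"dz": 10,"turn": 0},
    {"jaw": 0.5,"dx": -7,"dy": 27,"dz": 12,"turn": 0},
    {"jaw": 0.5,"dx": -7,"dy": 27,"dz": 12,"turn": 0},
    {"jaw": 0.5,"dx": -7,"dy": 27,"dz": 12,"turn": 0},
    {"jaw": 0.5,"dx": -7,"dy": 27,"dz": 12,"turn": 0},
    {"jaw": 0.5,"dx": -7,"dy": 27,"dz": 12,"turn": 0},
    {"jaw": 0.5,"dx": -7,"dy": 27,"dz": 12,"turn": 0},
  ],
)

```text
time_s: 19.3
position: [0.514, 0.242, 0.1977]
tool_rot: [-0.024, 1.0, 0.001, 0.001]
force: [-0.0, -0.1, -0.3]
grip_width: 0.499
gripper_force: 0.0
```

Emit:
send_rows(
  increments=[
    {"jaw": 0.5,"dx": -5.3,"dy": 19.1,"dz": 0,"turn": 0},
    {"jaw": 0.5,"dx": -5.3,"dy": 19.1,"dz": 0,"turn": 0},
    {"jaw": 0.5,"dx": -5.3,"dy": 19.1,"dz": 0,"turn": 0},
    {"jaw": 0.5,"dx": -5.3,"dy": 19.1,"dz": 0,"turn": 0},
    {"jaw": 0.5,"dx": -5.3,"dy": 19.1,"dz": 0,"turn": 0},
    {"jaw": 0.5,"dx": -5.3,"dy": 19.1,"dz": 0,"turn": 0},
  ],
)

```text
time_s: 19.9
position: [0.4615, 0.4307, 0.1965]
tool_rot: [-0.024, 1.0, 0.0, 0.001]
force: [-0.8, -1.2, -0.1]
grip_width: 0.5
gripper_force: 0.0
```

Emit:
send_rows(
  increments=[
    {"jaw": 0.5,"dx": 0,"dy": 0,"dz": -5,"turn": 0},
    {"jaw": 0.5,"dx": 0,"dy": 0,"dz": -10,"turn": 0},
    {"jaw": 0.5,"dx": 0,"dy": 0,"dz": -15,"turn": 0},
    {"jaw": 0.5,"dx": 0,"dy": 0,"dz": -18,"turn": 0},
    {"jaw": 0.5,"dx": 0,"dy": 0,"dz": -18,"turn": 0},
    {"jaw": 0,"dx": 0,"dy": 0,"dz": -18,"turn": 0},
    {"jaw": 0,"dx": 0,"dy": 0,"dz": -18,"turn": 0},
    {"jaw": 0,"dx": 0,"dy": 0,"dz": -18,"turn": 0},
  ],
)

```text
time_s: 20.7
position: [0.4637, 0.4305, 0.0195]
tool_rot: [-0.022, 1.0, 0.002, 0.002]
force: [1.0, -2.3, 5.2]
grip_width: 0.123
gripper_force: 29.6
```

Emit:
send_rows(
  increments=[
    {"jaw": 0,"dx": 0,"dy": 0,"dz": 0,"turn": 0},
    {"jaw": 0,"dx": 0,"dy": 0,"dz": 0,"turn": 0},
    {"jaw": 0,"dx": 0,"dy": 0,"dz": 5,"turn": 0},
    {"jaw": 0,"dx": 0,"dy": 0,"dz": 10,"turn": 0},
    {"jaw": 0,"dx": 0,"dy": 0,"dz": 15,"turn": 0},
    {"jaw": 0,"dx": 0,"dy": 0,"dz": 17,"turn": 0},
  ],
)

```text
time_s: 21.3
position: [0.4633, 0.4309, 0.1943]
tool_rot: [-0.023, 1.0, 0.004, 0.004]
force: [-0.3, -0.4, 0.3]
grip_width: 0.121
gripper_force: 29.3
```

Emit:
send_rows(
  increments=[
    {"jaw": 0,"dx": 12,"dy": -33.6,"dz": 0,"turn": 0},
    {"jaw": 0,"dx": 12,"dy": -33.6,"dz": 0,"turn": 0},
    {"jaw": 0,"dx": 12,"dy": -33.6,"dz": 0,"turn": 0},
    {"jaw": 0,"dx": 12,"dy": -33.6,"dz": 0,"turn": 0},
    {"jaw": 0,"dx": 12,"dy": -33.6,"dz": 0,"turn": 0},
    {"jaw": 0,"dx": 12,"dy": -33.6,"dz": 0,"turn": 0},
    {"jaw": 0,"dx": 12,"dy": -33.6,"dz": 0,"turn": 0},
    {"jaw": 0,"dx": 12,"dy": -33.6,"dz": 0,"turn": 0},
  ],
)

```text
time_s: 22.1
position: [0.5833, 0.0887, 0.187]
tool_rot: [-0.02, 1.0, -0.001, 0.001]
force: [-0.9, 0.5, -0.7]
grip_width: 0.119
gripper_force: 29.4
```

Emit:
send_rows(
  increments=[
    {"jaw": 0,"dx": 3.5,"dy": -9.8,"dz": 0,"turn": 0},
    {"jaw": 0,"dx": 3.5,"dy": -9.8,"dz": 0,"turn": 0},
    {"jaw": 0,"dx": 3.5,"dy": -9.8,"dz": 0,"turn": 0},
    {"jaw": 0,"dx": 3.5,"dy": -9.8,"dz": 0,"turn": 0},
  ],
)

```text
time_s: 22.5
position: [0.6172, -0.005, 0.1865]
tool_rot: [-0.022, 1.0, 0.0, 0.0]
force: [0.3, 0.4, 0.2]
grip_width: 0.117
gripper_force: 29.5
```

Emit:
send_rows(
  increments=[
    {"jaw": 0,"dx": 0,"dy": 0,"dz": -5,"turn": 0},
    {"jaw": 0,"dx": 0,"dy": 0,"dz": -10,"turn": 0},
    {"jaw": 0,"dx": 0,"dy": 0,"dz": -13,"turn": 0},
    {"jaw": 0,"dx": 0,"dy": 0,"dz": -14.6,"turn": 0},
    {"jaw": 0,"dx": 0,"dy": 0,"dz": -14.6,"turn": 0},
    {"jaw": 0.3,"dx": 0,"dy": 0,"dz": -14.6,"turn": 0},
    {"jaw": 0.3,"dx": 0,"dy": 0,"dz": -14.6,"turn": 0},
    {"jaw": 0.3,"dx": 0,"dy": 0,"dz": -11,"turn": 0},
  ],
)

```text
time_s: 23.3
position: [0.6143, -0.0038, 0.0722]
tool_rot: [-0.023, 1.0, 0.0, -0.004]
force: [0.5, -0.1, -0.4]
grip_width: 0.303
gripper_force: 0.0
```

Emit:
send_rows(
  increments=[
    {"jaw": 0.3,"dx": 0,"dy": 0,"dz": 5,"turn": 0},
    {"jaw": 0.3,"dx": 0,"dy": 0,"dz": 10,"turn": 0},
    {"jaw": 0.3,"dx": -5,"dy": 15,"dz": 15,"turn": 0},
    {"jaw": 1,"dx": -14,"dy": 34,"dz": 16,"turn": 0},
    {"jaw": 1,"dx": -14,"dy": 34,"dz": 16,"turn": 0},
    {"jaw": 1,"dx": -14,"dy": 34,"dz": 16,"turn": 0},
    {"jaw": 1,"dx": -14,"dy": 34,"dz": 16,"turn": 0},
    {"jaw": 1,"dx": -14,"dy": 34,"dz": 16,"turn": 0},
  ],
)

```text
time_s: 24.1
position: [0.5042, 0.2707, 0.2277]
tool_rot: [-0.023, 1.0, 0.001, 0.001]
force: [0.6, -0.6, -0.4]
grip_width: 1.0
gripper_force: 0.0
```

Emit:
send_rows(
  increments=[
    {"jaw": 1,"dx": -4,"dy": 7,"dz": 0,"turn": 0},
    {"jaw": 1,"dx": -4,"dy": 7,"dz": 0,"turn": 0},
    {"jaw": 1,"dx": -4,"dy": 7,"dz": 0,"turn": 0},
  ],
)

```text
time_s: 24.4
position: [0.4631, 0.3423, 0.2272]
tool_rot: [-0.025, 1.0, 0.001, 0.001]
force: [0.1, -0.5, -0.3]
grip_width: 0.998
gripper_force: 0.0
```

Run:
```python
from h import *
s,w=snap("wrist","w6.png");print(w[:3,3].round(3))
cv2.imwrite("pics/w6c.png",cv2.resize(s["pixels"][150:330,130:400],None,fx=2.9,fy=2.9)[:,:,::-1])
for X in((.544,.239),(.565,.429)):print(proj(s,[*X,.045],w).round(),proj(s,[*X,0],w).round())
```

```text
[0.463 0.342 0.227]
[186. 254.] [195. 240.]
[346. 277.] [339. 261.]
```

View pics/w6c.png

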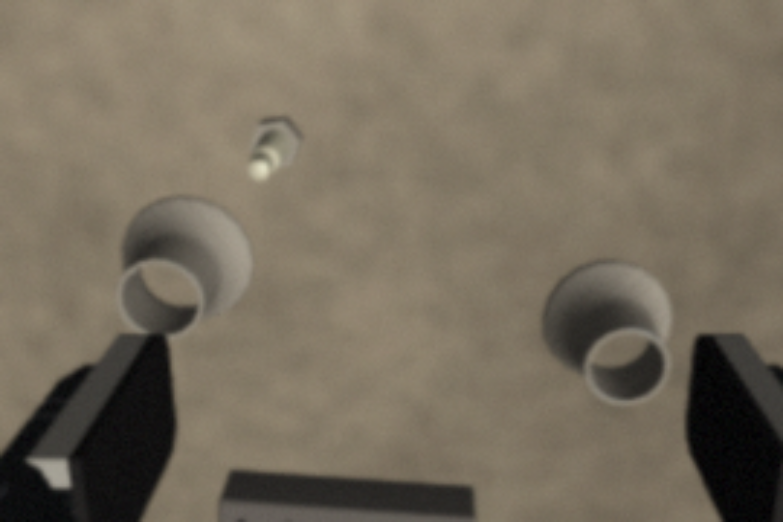

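The stack tops are at full-image (186,252) and (346,276), both within 2 px of prediction. I'll grasp the far stack.

Emit:
send_rows(
  increments=[
    {"jaw": 0.8,"dx": 10.2,"dy": 8.7,"dz": 0,"turn": 0},
    {"jaw": 0.8,"dx": 10.2,"dy": 8.7,"dz": 0,"turn": 0},
    {"jaw": 0.8,"dx": 10.2,"dy": 8.7,"dz": 0,"turn": 0},
    {"jaw": 0.8,"dx": 10.2,"dy": 8.7,"dz": -5,"turn": 0},
    {"jaw": 0.8,"dx": 10.2,"dy": 8.7,"dz": -10,"turn": 0},
    {"jaw": 0.8,"dx": 10.2,"dy": 8.7,"dz": -15,"turn": 0},
    {"jaw": 0.8,"dx": 10.2,"dy": 8.7,"dz": -19.8,"turn": 0},
    {"jaw": 0.8,"dx": 10.2,"dy": 8.7,"dz": -19.8,"turn": 0},
  ],
)

```text
time_s: 25.25
position: [0.5641, 0.4219, 0.0188]
tool_rot: [-0.022, 1.0, -0.004, -0.006]
force: [-0.5, -0.4, -0.8]
grip_width: 0.799
gripper_force: 0.0
```

Emit:
send_rows(
  increments=[
    {"jaw": 0.2,"dx": 0,"dy": 0,"dz": 0,"turn": 0},
    {"jaw": 0.2,"dx": 0,"dy": 0,"dz": 0,"turn": 0},
    {"jaw": 0.2,"dx": 0,"dy": 0,"dz": 0,"turn": 0},
    {"jaw": 0.2,"dx": 0,"dy": 0,"dz": 0,"turn": 0},
    {"jaw": 0.2,"dx": 0,"dy": 0,"dz": 0,"turn": 0},
  ],
  newtons=35,
)

```text
time_s: 25.75
position: [0.5697, 0.427, 0.0333]
tool_rot: [-0.022, 1.0, 0.002, 0.004]
force: [0.9, -0.8, 7.7]
grip_width: 0.403
gripper_force: 35.2
```

Emit:
send_rows(
  increments=[
    {"jaw": 0.2,"dx": 0,"dy": 0,"dz": 3,"turn": 0},
    {"jaw": 0.2,"dx": 0,"dy": 0,"dz": 7,"turn": 0},
    {"jaw": 0.2,"dx": 0,"dy": 0,"dz": 11,"turn": 0},
    {"jaw": 0.2,"dx": 0,"dy": 0,"dz": 16,"turn": 0},
    {"jaw": 0.2,"dx": 0,"dy": 0,"dz": 17,"turn": 0},
  ],
)

```text
time_s: 26.25
position: [0.5692, 0.4271, 0.2091]
tool_rot: [-0.023, 1.0, 0.004, 0.007]
force: [1.5, 0.1, 0.2]
grip_width: 0.4
gripper_force: 35.3
```

Emit:
send_rows(
  increments=[
    {"jaw": 0.2,"dx": -4,"dy": -33,"dz": 0,"turn": 0},
    {"jaw": 0.2,"dx": -4,"dy": -33,"dz": 0,"turn": 0},
    {"jaw": 0.2,"dx": -4,"dy": -33,"dz": 0,"turn": 0},
    {"jaw": 0.2,"dx": -4,"dy": -33,"dz": 0,"turn": 0},
    {"jaw": 0.2,"dx": -4,"dy": -33,"dz": 0,"turn": 0},
    {"jaw": 0.2,"dx": -4,"dy": -33,"dz": 0,"turn": 0},
    {"jaw": 0.2,"dx": -4,"dy": -33,"dz": 0,"turn": 0},
    {"jaw": 0.2,"dx": -4,"dy": -33,"dz": 0,"turn": 0},
  ],
)

```text
time_s: 27.05
position: [0.5273, 0.0922, 0.1994]
tool_rot: [-0.02, 1.0, -0.0, 0.001]
force: [0.7, 0.7, -0.9]
grip_width: 0.398
gripper_force: 35.4
```

Emit:
send_rows(
  increments=[
    {"jaw": 0.2,"dx": -1.2,"dy": -10.7,"dz": 0,"turn": 0},
    {"jaw": 0.2,"dx": -1.2,"dy": -10.7,"dz": 0,"turn": 0},
    {"jaw": 0.2,"dx": -1.2,"dy": -10.7,"dz": 0,"turn": 0},
    {"jaw": 0.2,"dx": -1.2,"dy": -10.7,"dz": 0,"turn": 0},
  ],
)

```text
time_s: 27.45
position: [0.5155, -0.012, 0.1987]
tool_rot: [-0.021, 1.0, 0.0, 0.001]
force: [0.7, -0.7, -1.9]
grip_width: 0.398
gripper_force: 35.5
```

Emit:
send_rows(
  increments=[
    {"jaw": 0.2,"dx": 0,"dy": 0,"dz": -5,"turn": 0},
    {"jaw": 0.2,"dx": 0,"dy": 0,"dz": -9,"turn": 0},
    {"jaw": 0.2,"dx": 0,"dy": 0,"dz": -12.5,"turn": 0},
    {"jaw": 0.2,"dx": 0,"dy": 0,"dz": -14,"turn": 0},
    {"jaw": 0.2,"dx": 0,"dy": 0,"dz": -14,"turn": 0},
    {"jaw": 0.2,"dx": 0,"dy": 0,"dz": -14,"turn": 0},
  ],
)

```text
time_s: 28.05
position: [0.5175, -0.0092, 0.0588]
tool_rot: [-0.024, 1.0, 0.0, 0.003]
force: [6.2, -0.0, -2.3]
grip_width: 0.401
gripper_force: 48.9
```

Emit:
send_rows(
  increments=[
    {"jaw": 0.55,"dx": 0,"dy": 0,"dz": 0,"turn": 0},
    {"jaw": 0.55,"dx": 0,"dy": 0,"dz": 0,"turn": 0},
    {"jaw": 0.55,"dx": 0,"dy": 0,"dz": 3,"turn": 0},
    {"jaw": 0.55,"dx": 0,"dy": 0,"dz": 8,"turn": 0},
    {"jaw": 0.55,"dx": 0,"dy": 0,"dz": 13,"turn": 0},
    {"jaw": 0.8,"dx": 1,"dy": 6,"dz": 14,"turn": 0},
    {"jaw": 0.8,"dx": 1,"dy": 11,"dz": 14,"turn": 0},
    {"jaw": 0.8,"dx": 1,"dy": 11,"dz": 14,"turn": 0},
  ],
)

```text
time_s: 28.85
position: [0.525, 0.1034, 0.1987]
tool_rot: [-0.025, 1.0, 0.001, 0.001]
force: [0.3, -0.4, -0.8]
grip_width: 0.799
gripper_force: 0.0
```

Run:
```python
from h import *
both()
D=snap("side")[0];S=snap("scene")[0];w=wpose();print(w[:3,3])
d0=np.load("side0.npy",allow_pickle=True).item();s0=np.load("scene0.npy",allow_pickle=True).item()
for a,b,(u,v) in((D,d0,(247,282)),(S,s0,(297,267))):
    x=a["pixels"][v-25:v+25,u-25:u+25].astype(int)-b["pixels"][v-25:v+25,u-25:u+25];print(np.abs(x).mean(),(np.abs(x).max(2)>40).sum())
```

```text
scene []
side [[0.4131, 0.4739]]
[0.52505338 0.09843834 0.19748358]
2.5926666666666667 0
4.5712 11
```

Emit:
send_rows(
  increments=[
    {"jaw": 0.8,"dx": 1.8,"dy": 14,"dz": 0,"turn": 0},
    {"jaw": 0.8,"dx": 1.8,"dy": 14,"dz": 0,"turn": 0},
    {"jaw": 0.8,"dx": 1.8,"dy": 14,"dz": 0,"turn": 0},
    {"jaw": 0.8,"dx": 1.8,"dy": 14,"dz": 0,"turn": 0},
    {"jaw": 0.8,"dx": 1.8,"dy": 14,"dz": -5,"turn": 0},
    {"jaw": 0.8,"dx": 1.8,"dy": 14,"dz": -10,"turn": 0},
    {"jaw": 0.8,"dx": 1.8,"dy": 14,"dz": -14,"turn": 0},
    {"jaw": 0.8,"dx": 1.8,"dy": 14,"dz": -17,"turn": 0},
  ],
)

```text
time_s: 29.85
position: [0.5422, 0.2361, 0.0244]
tool_rot: [-0.021, 1.0, -0.001, -0.002]
force: [0.9, -0.7, 0.4]
grip_width: 0.801
gripper_force: 0.0
```

Emit:
send_rows(
  increments=[
    {"jaw": 0.8,"dx": 0,"dy": 0,"dz": 0,"turn": 0},
    {"jaw": 0.2,"dx": 0,"dy": 0,"dz": 0,"turn": 0},
    {"jaw": 0.2,"dx": 0,"dy": 0,"dz": 0,"turn": 0},
    {"jaw": 0.2,"dx": 0,"dy": 0,"dz": 0,"turn": 0},
    {"jaw": 0.2,"dx": 0,"dy": 0,"dz": 0,"turn": 0},
    {"jaw": 0.2,"dx": 0,"dy": 0,"dz": 0,"turn": 0},
  ],
)

```text
time_s: 30.45
position: [0.5451, 0.239, 0.0309]
tool_rot: [-0.023, 1.0, 0.001, 0.003]
force: [-0.4, -2.6, 6.3]
grip_width: 0.402
gripper_force: 35.5
```

Emit:
send_rows(
  increments=[
    {"jaw": 0.2,"dx": 0,"dy": 0,"dz": 3,"turn": 0},
    {"jaw": 0.2,"dx": 0,"dy": 0,"dz": 7,"turn": 0},
    {"jaw": 0.2,"dx": 0,"dy": 0,"dz": 11,"turn": 0},
    {"jaw": 0.2,"dx": 0,"dy": 0,"dz": 16,"turn": 0},
    {"jaw": 0.2,"dx": 0,"dy": 0,"dz": 17,"turn": 0},
  ],
)

```text
time_s: 30.95
position: [0.5454, 0.2397, 0.2064]
tool_rot: [-0.023, 1.0, 0.002, 0.006]
force: [0.2, -0.1, -0.8]
grip_width: 0.405
gripper_force: 35.3
```

Emit:
send_rows(
  increments=[
    {"jaw": 0.2,"dx": -2.7,"dy": -31.6,"dz": 0,"turn": 0},
    {"jaw": 0.2,"dx": -2.7,"dy": -31.6,"dz": 0,"turn": 0},
    {"jaw": 0.2,"dx": -2.7,"dy": -31.6,"dz": 0,"turn": 0},
    {"jaw": 0.2,"dx": -2.7,"dy": -31.6,"dz": 0,"turn": 0},
    {"jaw": 0.2,"dx": -2.7,"dy": -31.6,"dz": 0,"turn": 0},
    {"jaw": 0.2,"dx": -2.7,"dy": -31.6,"dz": 0,"turn": 0},
    {"jaw": 0.2,"dx": -2.7,"dy": -31.6,"dz": 0,"turn": 0},
    {"jaw": 0.2,"dx": -2.7,"dy": -31.6,"dz": 0,"turn": 0},
  ],
)

```text
time_s: 31.75
position: [0.5159, -0.0795, 0.1981]
tool_rot: [-0.021, 1.0, -0.0, 0.0]
force: [-0.2, -0.4, -2.1]
grip_width: 0.402
gripper_force: 35.4
```

Run:
```python
from h import *
s,w=snap("wrist","w7.png");print(w[:3,3].round(3))
```

```text
[ 0.516 -0.08   0.198]
```

View pics/w7.png

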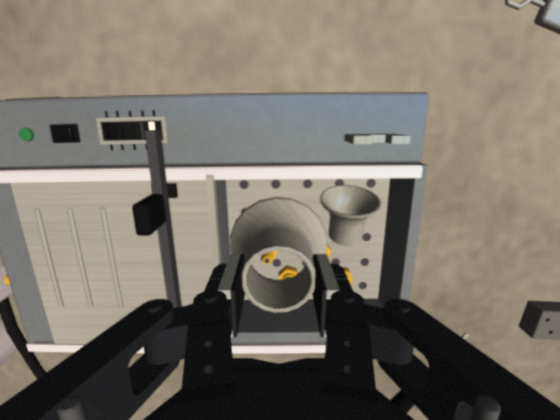

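The view shows the carried stack above the chamber. The first stack (350,220) tipped onto its side because its rim caught the front wall, but it lies inside. I'll check the clearances before placing the second.

Run:
```python
from h import *
import cv2
img=cv2.imread("pics/w7.png");s=snapshot("wrist");w=wpose();print(w[:3,3])
p=np.load("dry.npy");c,n=np.cos(p[2]),np.sin(p[2])
def dr(u,v,z):
    q=plane(s,u,v,z,w)[:2]-p[:2]-[0,0];return ((np.array([[c,n],[-n,c]])@q)*1e3-[24,102.5]).round(1)
print("rail inner front edge",dr(300,181,.091),"rail outer",dr(300,167,.091),"strip front",dr(300,95,.07),"right wall outer",dr(425,130,.07),"hatch edge",dr(217,220,.088))
print("mouth",dr(350,203,.05),"neckend",dr(348,240,.04), "keeper",dr(378,139,.105),"floor right",dr(388,220,.02))
for x,y in((-81,-87),(-81,87),(81,87)):
    a=np.array([x+24,y+102.5])/1e3
    print(proj(s,dw(*a,.02),w),proj(s,dw(*a,.08),w))
cv2.imwrite("pics/w7c.png",cv2.resize(s["pixels"][150:310,210:410],None,fx=3.5,fy=3.5)[:,:,::-1])
```

```text
[ 0.51625902 -0.07690332  0.19795808]
rail inner front edge [-76.1 -10.3] rail outer [-87.7 -10.5] strip front [-144.7  -10.1] right wall outer [-116.9   98.7] hatch edge [-41.2 -81.7]
mouth [-46.   42.6] neckend [-2.6 45.7] keeper [-111.1   47. ] floor right [-18.1  93.8]
[222.10220367 163.31123127] [209.93435289 173.06686023]
[387.71183485 163.3232573 ] [411.55666561 173.06859913]
[373.59264894 297.75618544] [390.91036203 330.36601749]
```

View pics/w7c.png

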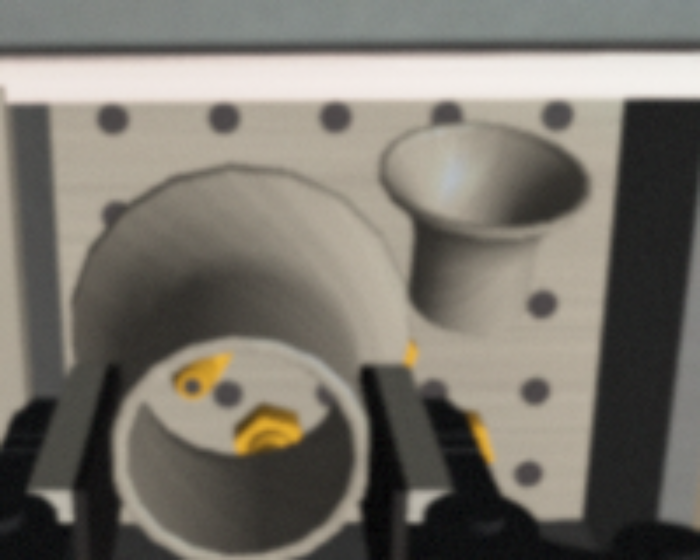

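Emit:
send_rows(
  increments=[
    {"jaw": 0.2,"dx": 1.3,"dy": -0.1,"dz": 0,"turn": 0},
    {"jaw": 0.2,"dx": 1.3,"dy": -0.1,"dz": -5,"turn": 0},
    {"jaw": 0.2,"dx": 1.3,"dy": -0.1,"dz": -9,"turn": 0},
    {"jaw": 0.2,"dx": 1.3,"dy": -0.1,"dz": -12.5,"turn": 0},
    {"jaw": 0.2,"dx": 1.3,"dy": -0.1,"dz": -14.3,"turn": 0},
    {"jaw": 0.2,"dx": 1.3,"dy": -0.1,"dz": -14.3,"turn": 0},
    {"jaw": 0.2,"dx": 1.3,"dy": -0.1,"dz": -14.3,"turn": 0},
  ],
)

```text
time_s: 32.55
position: [0.5298, -0.0771, 0.0556]
tool_rot: [-0.023, 1.0, 0.0, 0.0]
force: [0.0, -0.4, -0.1]
grip_width: 0.4
gripper_force: 38.2
```

Emit:
send_rows(
  increments=[
    {"jaw": 0.48,"dx": 0,"dy": 0,"dz": 0,"turn": 0},
    {"jaw": 0.48,"dx": 0,"dy": 0,"dz": 0,"turn": 0},
    {"jaw": 0.48,"dx": 0,"dy": 0,"dz": 3,"turn": 0},
    {"jaw": 0.48,"dx": 0,"dy": 0,"dz": 8,"turn": 0},
    {"jaw": 0.48,"dx": 0,"dy": 0,"dz": 13,"turn": 0},
    {"jaw": 0.6,"dx": -3,"dy": 0,"dz": 16,"turn": 0},
    {"jaw": 1,"dx": -4,"dy": 0,"dz": 17,"turn": 0},
    {"jaw": 1,"dx": -4,"dy": 0,"dz": 17,"turn": 0},
  ],
)

```text
time_s: 33.35
position: [0.4896, -0.0784, 0.2284]
tool_rot: [-0.022, 1.0, -0.001, 0.003]
force: [-0.1, 0.1, -1.0]
grip_width: 0.912
gripper_force: 0.0
```

Run:
```python
from h import *
s,w=snap("wrist");print(w[:3,3].round(3))
cv2.imwrite("pics/w8.png",cv2.resize(s["pixels"][90:370,60:440],None,fx=2.1,fy=2.1)[:,:,::-1])
print("grip top",proj(s,dw(-.037,-.025,.141),w))
```

```text
[ 0.49  -0.078  0.228]
grip top [156.72587075 236.14584122]
```

View pics/w8.png

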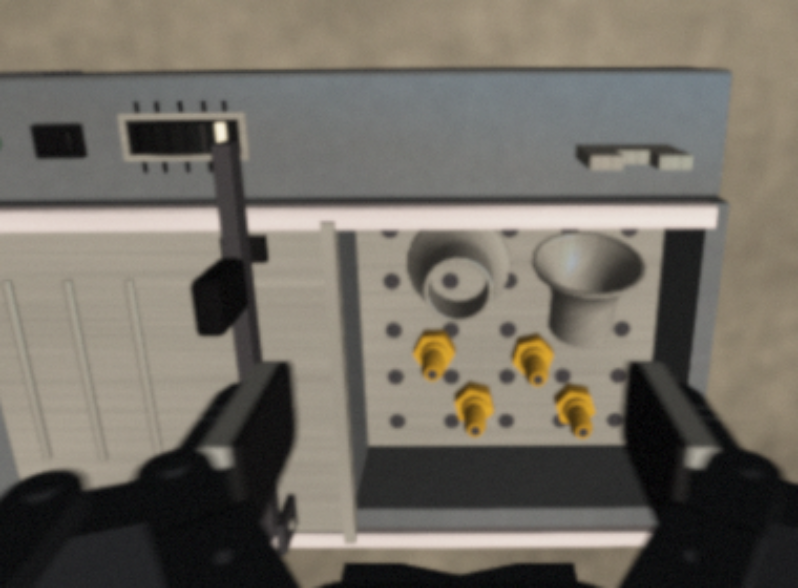

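Everything is in the chamber: four fittings standing, one stack standing and one lying on its side, well below the hatch. Next I grasp the latch grip.

Emit:
send_rows(
  increments=[
    {"jaw": 0.5,"dx": 2.1,"dy": -9.8,"dz": 0,"turn": 0},
    {"jaw": 0.5,"dx": 2.1,"dy": -9.8,"dz": 0,"turn": 0},
    {"jaw": 0.5,"dx": 2.1,"dy": -9.8,"dz": 0,"turn": 0},
    {"jaw": 0.5,"dx": 2.1,"dy": -9.8,"dz": -4,"turn": 0},
    {"jaw": 0.5,"dx": 2.1,"dy": -9.8,"dz": -8,"turn": 0},
    {"jaw": 0.5,"dx": 2.1,"dy": -9.8,"dz": -11.2,"turn": 0},
    {"jaw": 0.5,"dx": 2.1,"dy": -9.8,"dz": -11.2,"turn": 0},
    {"jaw": 0.5,"dx": 2.1,"dy": -9.8,"dz": -11.2,"turn": 0},
  ],
)

```text
time_s: 34.2
position: [0.5103, -0.1759, 0.1127]
tool_rot: [-0.023, 1.0, 0.0, -0.001]
force: [-0.6, 0.6, 0.3]
grip_width: 0.5
gripper_force: 0.0
```

Emit:
send_rows(
  increments=[
    {"jaw": 0,"dx": 0,"dy": 0,"dz": 0,"turn": 0},
    {"jaw": 0,"dx": 0,"dy": 0,"dz": 0,"turn": 0},
    {"jaw": 0,"dx": 0,"dy": 0,"dz": 0,"turn": 0},
    {"jaw": 0,"dx": 0,"dy": 0,"dz": 0,"turn": 0},
    {"jaw": 0,"dx": 0,"dy": 0,"dz": 0,"turn": 0},
  ],
  newtons=45,
)

```text
time_s: 34.7
position: [0.5113, -0.1764, 0.1149]
tool_rot: [-0.023, 1.0, -0.001, 0.002]
force: [0.3, 1.5, 6.8]
grip_width: 0.134
gripper_force: 47.0
```

Emit:
send_rows(
  increments=[
    {"jaw": 0,"dx": 0.1,"dy": 0,"dz": 0.6,"turn": 0},
    {"jaw": 0,"dx": 0.1,"dy": 0,"dz": 1.2,"turn": 0},
    {"jaw": 0,"dx": 0.2,"dy": 0,"dz": 1.9,"turn": 0},
    {"jaw": 0,"dx": 0.2,"dy": 0,"dz": 1.9,"turn": 0},
  ],
)

```text
time_s: 35.1
position: [0.5148, -0.1758, 0.1325]
tool_rot: [-0.023, 1.0, -0.0, 0.003]
force: [15.1, -0.2, -9.0]
grip_width: 0.129
gripper_force: 44.0
```

Emit:
send_rows(
  increments=[
    {"jaw": 0,"dx": -0.2,"dy": 2,"dz": 0,"turn": 0},
    {"jaw": 0,"dx": -0.3,"dy": 5,"dz": 0,"turn": 0},
    {"jaw": 0,"dx": -0.5,"dy": 8,"dz": 0,"turn": 0},
    {"jaw": 0,"dx": -0.6,"dy": 11,"dz": 0,"turn": 0},
    {"jaw": 0,"dx": -0.6,"dy": 11,"dz": 0,"turn": 0},
  ],
)

```text
time_s: 35.6
position: [0.5089, -0.0628, 0.1322]
tool_rot: [-0.025, 1.0, 0.001, 0.004]
force: [16.9, 1.8, -9.3]
grip_width: 0.128
gripper_force: 44.9
```

Emit:
send_rows(
  increments=[
    {"jaw": 0,"dx": -0.1,"dy": 3,"dz": 0,"turn": 0},
    {"jaw": 0,"dx": -0.2,"dy": 5,"dz": 0,"turn": 0},
    {"jaw": 0,"dx": -0.3,"dy": 6.5,"dz": 0,"turn": 0},
    {"jaw": 0,"dx": -0.3,"dy": 6.5,"dz": 0,"turn": 0},
    {"jaw": 0,"dx": -0.3,"dy": 6.5,"dz": 0,"turn": 0},
  ],
)

```text
time_s: 36.1
position: [0.5057, -0.0013, 0.1323]
tool_rot: [-0.023, 1.0, -0.001, 0.004]
force: [15.6, -0.2, -8.2]
grip_width: 0.13
gripper_force: 46.7
```

Emit:
send_rows(
  increments=[
    {"jaw": 0,"dx": 0,"dy": 0.3,"dz": 0,"turn": 0},
    {"jaw": 0,"dx": 0,"dy": 0.3,"dz": 0,"turn": 0},
  ],
)

```text
time_s: 36.3
position: [0.5058, -0.001, 0.1324]
tool_rot: [-0.022, 1.0, -0.003, 0.004]
force: [15.0, -13.9, -6.9]
grip_width: 0.129
gripper_force: 46.7
```

Against the stop, so the hatch is shut. I'll back off to no side load, lower the bar, release and look.

Emit:
send_rows(
  increments=[
    {"jaw": 0,"dx": -0.1,"dy": -0.2,"dz": -0.8,"turn": 0},
    {"jaw": 0,"dx": -0.2,"dy": -0.2,"dz": -1.7,"turn": 0},
    {"jaw": 0,"dx": -0.2,"dy": -0.2,"dz": -1.8,"turn": 0},
    {"jaw": 0,"dx": -0.2,"dy": -0.2,"dz": -1.8,"turn": 0},
  ],
)

```text
time_s: 36.7
position: [0.501, -0.0015, 0.1152]
tool_rot: [-0.022, 1.0, -0.001, -0.0]
force: [-7.4, -6.7, 9.6]
grip_width: 0.13
gripper_force: 50.0
```

Emit:
send_rows(
  increments=[
    {"jaw": 0.45,"dx": 0,"dy": 0,"dz": 0,"turn": 0},
    {"jaw": 0.45,"dx": 0,"dy": 0,"dz": 0,"turn": 0},
    {"jaw": 0.45,"dx": 0,"dy": 0,"dz": 0,"turn": 0},
    {"jaw": 0.5,"dx": 0,"dy": 0,"dz": 5,"turn": 0},
    {"jaw": 0.5,"dx": 0,"dy": 0,"dz": 10,"turn": 0},
    {"jaw": 0.2,"dx": -2,"dy": -4,"dz": 12,"turn": 0},
    {"jaw": 0,"dx": -4,"dy": -8,"dz": 12,"turn": 0},
    {"jaw": 0,"dx": -4,"dy": -8,"dz": 12,"turn": 0},
  ],
)

```text
time_s: 37.5
position: [0.4601, -0.0833, 0.2347]
tool_rot: [-0.02, 1.0, -0.001, 0.001]
force: [0.3, 1.1, -0.7]
grip_width: 0.008
gripper_force: 0.0
```

Run:
```python
from h import *
s,w=snap("wrist");print(w[:3,3].round(3))
cv2.imwrite("pics/w9.png",cv2.resize(s["pixels"][60:340,100:480],None,fx=2.1,fy=2.1)[:,:,::-1])
print("timer top",proj(s,dw(-.096,-.055,.082),w),"keeper",proj(s,dw(-.088,.15,.105),w),"world",dw(-.096,-.055,.082))
```

```text
[ 0.46  -0.083  0.235]
timer top [151.92852571 185.05341202] keeper [365.03670661 197.70037332] world [ 0.45238891 -0.20876782  0.082     ]
```

View pics/w9.png

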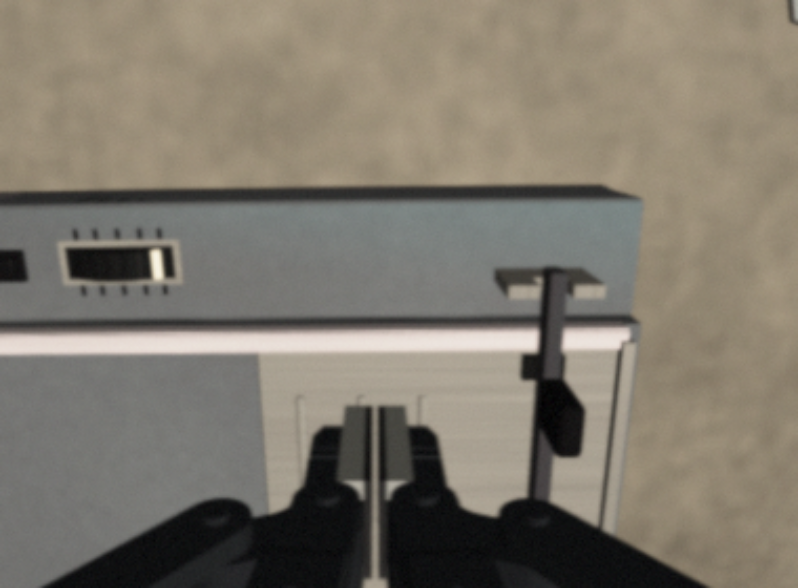

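The bar sits in the keeper notch at crop (553,275), midway between the shoulders, and the hatch is shut. The timer wheel is at crop (120,263) with its white bar at mark 0. There are four fittings, so the target is 1.40 rad. I'll go above the wheel.

Emit:
send_rows(
  increments=[
    {"jaw": 0,"dx": -0.6,"dy": -11.6,"dz": 0,"turn": 0},
    {"jaw": 0,"dx": -0.6,"dy": -11.6,"dz": 0,"turn": 0},
    {"jaw": 0,"dx": -0.6,"dy": -11.6,"dz": 0,"turn": 0},
    {"jaw": 0,"dx": -0.6,"dy": -11.6,"dz": -4,"turn": 0},
    {"jaw": 0,"dx": -0.6,"dy": -11.6,"dz": -8,"turn": 0},
    {"jaw": 0,"dx": -0.6,"dy": -11.6,"dz": -12,"turn": 0},
    {"jaw": 0,"dx": -0.6,"dy": -11.6,"dz": -14.5,"turn": 0},
    {"jaw": 0,"dx": -0.6,"dy": -11.6,"dz": -14.5,"turn": 0},
  ],
)

```text
time_s: 38.35
position: [0.4533, -0.194, 0.0842]
tool_rot: [-0.023, 1.0, 0.002, -0.004]
force: [-1.0, 0.3, 0.1]
grip_width: 0.001
gripper_force: 0.0
```

Emit:
send_rows(
  increments=[
    {"jaw": 0,"dx": 0,"dy": 0,"dz": 0,"turn": 0},
    {"jaw": 0,"dx": 0,"dy": 0,"dz": 0,"turn": 0},
  ],
  newtons=20,
)

```text
time_s: 38.55
position: [0.4565, -0.1963, 0.0908]
tool_rot: [-0.023, 1.0, -0.001, 0.001]
force: [-0.1, -0.4, 0.7]
grip_width: -0.002
gripper_force: 0.0
```

Emit:
send_rows(
  increments=[
    {"jaw": 0,"dx": -0.3,"dy": -0.4,"dz": -0.3,"turn": 0},
    {"jaw": 0,"dx": -0.3,"dy": -0.4,"dz": -0.6,"turn": 0},
    {"jaw": 0,"dx": -0.3,"dy": -0.4,"dz": -0.8,"turn": 0},
    {"jaw": 0,"dx": -0.3,"dy": -0.4,"dz": -0.9,"turn": 0},
    {"jaw": 0,"dx": -0.3,"dy": -0.4,"dz": -0.9,"turn": 0},
  ],
)

```text
time_s: 39.05
position: [0.4526, -0.2006, 0.0815]
tool_rot: [-0.023, 1.0, -0.0, 0.001]
force: [-4.4, 1.9, 10.1]
grip_width: 0.001
gripper_force: 5.2
```

Emit:
send_rows(
  increments=[
    {"jaw": 0,"dx": 0,"dy": 0,"dz": -0.1,"turn": 0},
    {"jaw": 0,"dx": 0,"dy": 0,"dz": -0.1,"turn": 0},
  ],
)

```text
time_s: 39.25
position: [0.4527, -0.2007, 0.0814]
tool_rot: [-0.023, 1.0, -0.001, 0.001]
force: [-6.3, 2.5, 15.6]
grip_width: 0.0
gripper_force: 7.9
```

Emit:
send_rows(
  increments=[
    {"jaw": 0,"dx": 0,"dy": -0.4,"dz": 0.05,"turn": 0},
    {"jaw": 0,"dx": 0,"dy": -0.8,"dz": 0.05,"turn": 0},
    {"jaw": 0,"dx": 0,"dy": -1.2,"dz": 0.05,"turn": 0},
    {"jaw": 0,"dx": 0,"dy": -1.6,"dz": 0.05,"turn": 0},
    {"jaw": 0,"dx": 0,"dy": -1.6,"dz": 0.05,"turn": 0},
  ],
)

```text
time_s: 39.75
position: [0.4534, -0.2175, 0.0817]
tool_rot: [-0.022, 1.0, -0.001, 0.002]
force: [-1.3, -2.0, 9.8]
grip_width: 0.001
gripper_force: 5.0
```

Emit:
send_rows(
  increments=[
    {"jaw": 0,"dx": 0,"dy": 0,"dz": 3,"turn": 0},
    {"jaw": 0,"dx": 0,"dy": 3,"dz": 6,"turn": 0},
    {"jaw": 0,"dx": 0,"dy": 7,"dz": 10,"turn": 0},
    {"jaw": 0,"dx": 0,"dy": 7,"dz": 10,"turn": 0},
    {"jaw": 0,"dx": 0,"dy": 7,"dz": 10,"turn": 0},
  ],
)

```text
time_s: 40.25
position: [0.4529, -0.1458, 0.1805]
tool_rot: [-0.023, 1.0, -0.001, 0.001]
force: [-0.2, -0.0, -0.1]
grip_width: -0.001
gripper_force: 0.0
```

```bash
cat >> h.py <<'E'
def timer():
    s,w=snap("wrist");g=s["pixels"].astype(int)
    c=proj(s,dw(-.096,-.055,.078),w);print("c",c.round(1))
    u0,v0=c.round().astype(int);v=range(v0-4,v0+5)
    prof=g[v0-5:v0+6,u0-45:u0+46].mean((0,2));print(dict(zip(range(u0-45,u0+46,2),prof[::2].astype(int).tolist())))
    best=None;p=np.load("dry.npy")
    # white bar angle: rim point at y=-.055-32 sin(a), z=.05+.032cos(a)
    for a in np.arange(-45,46,15): print(a,proj(s,dw(-.096,-.055-.032*np.sin(np.radians(a)),.05+.032*np.cos(np.radians(a))),w).round(1).tolist(),end=" ")
    print();return s,w
E
python3 - <<'E'
from h import *
timer()
E
```

```text
c [203.  208.3]
{158: 119, 160: 120, 162: 118, 164: 118, 166: 118, 168: 119, 170: 139, 172: 163, 174: 114, 176: 28, 178: 17, 180: 15, 182: 18, 184: 18, 186: 21, 188: 18, 190: 21, 192: 24, 194: 25, 196: 20, 198: 20, 200: 26, 202: 66, 204: 216, 206: 230, 208: 215, 210: 67, 212: 28, 214: 28, 216: 31, 218: 29, 220: 29, 222: 28, 224: 21, 226: 26, 228: 28, 230: 27, 232: 21, 234: 46, 236: 146, 238: 162, 240: 132, 242: 124, 244: 124, 246: 123, 248: 123}
-45 [230.9, 206.5] -30 [222.1, 208.2] -15 [212.1, 209.3] 0 [201.8, 209.6] 15 [192.2, 209.3] 30 [184.1, 208.2] 45 [178.1, 206.5]
```

Emit:
send_rows(
  increments=[
    {"jaw": 0,"dx": 0,"dy": -5.4,"dz": -4,"turn": 0},
    {"jaw": 0,"dx": 0,"dy": -5.4,"dz": -8,"turn": 0},
    {"jaw": 0,"dx": 0,"dy": -5.4,"dz": -9,"turn": 0},
    {"jaw": 0,"dx": 0,"dy": -5.4,"dz": -9.5,"turn": 0},
    {"jaw": 0,"dx": 0,"dy": -5.4,"dz": -9.8,"turn": 0},
    {"jaw": 0,"dx": 0,"dy": -5.4,"dz": -10,"turn": 0},
    {"jaw": 0,"dx": 0,"dy": -5.4,"dz": -10,"turn": 0},
  ],
)

```text
time_s: 41.0
position: [0.4531, -0.2002, 0.0817]
tool_rot: [-0.023, 1.0, -0.001, 0.001]
force: [-2.4, 1.0, 3.6]
grip_width: -0.002
gripper_force: 1.8
```

Emit:
send_rows(
  increments=[
    {"jaw": 0,"dx": 0,"dy": -0.4,"dz": 0,"turn": 0},
    {"jaw": 0,"dx": 0,"dy": -0.8,"dz": 0,"turn": 0},
    {"jaw": 0,"dx": 0,"dy": -1.2,"dz": 0,"turn": 0},
    {"jaw": 0,"dx": 0,"dy": -1.6,"dz": 0,"turn": 0},
    {"jaw": 0,"dx": 0,"dy": -1.6,"dz": 0,"turn": 0},
  ],
)

```text
time_s: 41.5
position: [0.4539, -0.2169, 0.0818]
tool_rot: [-0.023, 1.0, -0.001, 0.002]
force: [0.9, -0.5, 7.2]
grip_width: 0.001
gripper_force: 3.6
```

Emit:
send_rows(
  increments=[
    {"jaw": 0,"dx": 0,"dy": 0,"dz": 3,"turn": 0},
    {"jaw": 0,"dx": 0,"dy": 3,"dz": 6,"turn": 0},
    {"jaw": 0,"dx": 0,"dy": 7,"dz": 10,"turn": 0},
    {"jaw": 0,"dx": 0,"dy": 7,"dz": 10,"turn": 0},
    {"jaw": 0,"dx": 0,"dy": 7,"dz": 10,"turn": 0},
  ],
)

```text
time_s: 42.0
position: [0.4531, -0.1455, 0.1811]
tool_rot: [-0.024, 1.0, -0.001, 0.002]
force: [0.8, -0.4, -0.0]
grip_width: 0.0
gripper_force: 0.0
```

Run:
```python
from h import *
timer()
```

```text
c [202.8 207.6]
{158: 119, 160: 119, 162: 119, 164: 119, 166: 119, 168: 120, 170: 139, 172: 163, 174: 114, 176: 28, 178: 16, 180: 15, 182: 20, 184: 75, 186: 193, 188: 201, 190: 133, 192: 25, 194: 23, 196: 20, 198: 25, 200: 25, 202: 26, 204: 23, 206: 24, 208: 28, 210: 28, 212: 28, 214: 31, 216: 31, 218: 29, 220: 29, 222: 25, 224: 25, 226: 28, 228: 29, 230: 25, 232: 22, 234: 51, 236: 151, 238: 161, 240: 129, 242: 124, 244: 124, 246: 123, 248: 123}
-45 [230.7, 205.9] -30 [221.9, 207.5] -15 [211.9, 208.6] 0 [201.7, 209.0] 15 [192.1, 208.6] 30 [184.0, 207.5] 45 [178.0, 205.8]
```

Emit:
send_rows(
  increments=[
    {"jaw": 0,"dx": 0,"dy": -5.7,"dz": -4,"turn": 0},
    {"jaw": 0,"dx": 0,"dy": -5.7,"dz": -8,"turn": 0},
    {"jaw": 0,"dx": 0,"dy": -5.7,"dz": -9,"turn": 0},
    {"jaw": 0,"dx": 0,"dy": -5.7,"dz": -9.5,"turn": 0},
    {"jaw": 0,"dx": 0,"dy": -5.7,"dz": -9.8,"turn": 0},
    {"jaw": 0,"dx": 0,"dy": -5.7,"dz": -10,"turn": 0},
    {"jaw": 0,"dx": 0,"dy": -5.7,"dz": -10,"turn": 0},
  ],
)

```text
time_s: 42.75
position: [0.4528, -0.2034, 0.0819]
tool_rot: [-0.023, 1.0, -0.001, 0.001]
force: [-4.7, -0.2, 8.8]
grip_width: 0.003
gripper_force: 3.6
```

Emit:
send_rows(
  increments=[
    {"jaw": 0,"dx": 0,"dy": -0.3,"dz": 0,"turn": 0},
    {"jaw": 0,"dx": 0,"dy": -0.6,"dz": 0,"turn": 0},
    {"jaw": 0,"dx": 0,"dy": -0.9,"dz": 0,"turn": 0},
    {"jaw": 0,"dx": 0,"dy": -1.05,"dz": 0,"turn": 0},
    {"jaw": 0,"dx": 0,"dy": -1.05,"dz": 0,"turn": 0},
  ],
)

```text
time_s: 43.25
position: [0.4534, -0.214, 0.0819]
tool_rot: [-0.023, 1.0, -0.001, 0.001]
force: [-3.0, -1.6, 6.6]
grip_width: -0.001
gripper_force: 3.4
```

Emit:
send_rows(
  increments=[
    {"jaw": 0,"dx": 0,"dy": 0,"dz": 3,"turn": 0},
    {"jaw": 0,"dx": 0,"dy": 3,"dz": 6,"turn": 0},
    {"jaw": 0,"dx": 0,"dy": 7,"dz": 10,"turn": 0},
    {"jaw": 0,"dx": 0,"dy": 7,"dz": 10,"turn": 0},
    {"jaw": 0,"dx": 0,"dy": 7,"dz": 10,"turn": 0},
  ],
)

```text
time_s: 43.75
position: [0.4533, -0.1429, 0.1816]
tool_rot: [-0.024, 1.0, -0.001, 0.002]
force: [-0.4, -0.8, -1.2]
grip_width: 0.003
gripper_force: 0.0
```

Run:
```python
from h import *
s,w=timer()
a=cv2.resize(s["pixels"][180:240,150:260],None,fx=7,fy=7,interpolation=cv2.INTER_CUBIC)
cv2.imwrite("pics/t.png",a[:,:,::-1])
```

```text
c [199.9 207. ]
{155: 120, 157: 120, 159: 119, 161: 119, 163: 119, 165: 119, 167: 136, 169: 163, 171: 123, 173: 54, 175: 136, 177: 197, 179: 74, 181: 18, 183: 20, 185: 21, 187: 21, 189: 18, 191: 21, 193: 24, 195: 24, 197: 24, 199: 22, 201: 26, 203: 26, 205: 29, 207: 29, 209: 27, 211: 28, 213: 30, 215: 29, 217: 27, 219: 29, 221: 29, 223: 28, 225: 23, 227: 23, 229: 27, 231: 49, 233: 148, 235: 161, 237: 131, 239: 124, 241: 124, 243: 123, 245: 123}
-45 [227.8, 205.3] -30 [218.9, 206.9] -15 [208.9, 208.0] 0 [198.7, 208.4] 15 [189.1, 208.0] 30 [181.1, 206.9] 45 [175.2, 205.2]
```

View pics/t.png

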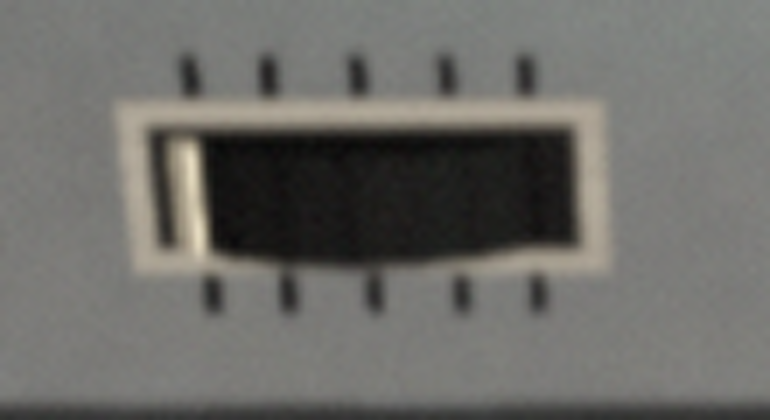

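The white bar stands at the leftmost mark (crop (191,195), mark line at x≈203, with the rest of the offset from parallax), so the wheel is at mark 4. The arm is clear of everything, so I'll hand in.

```bash
python3 -c "
from station import *
print(hand_in())"
```

```text
the job is handed in; nothing more can be done
None
```

I handed the job in with both stacks and all four inlet fittings in the chamber, the hatch shut, the bar down in the keeper notch and the timer at mark 4 by my readings; one stack tipped onto its side inside, and the hand-in gave no verdict.

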